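# Load the drum grater and pack the carrot down onto the drum

### The job

Get the drum grater ready for cranking: drop the carrot chunk from the chopping board down the slanted feed chute, on top of the chunk that is already hanging on the spring catches in there, then use the pusher to press both firmly down past the catches until they bottom out on the drum. Leave the pusher standing in the chute on top of the carrot, and leave everything else on the worktop where it is.

Things in the scene. Friction and masses are not known exactly. Their poses are not given: they have to be found in the camera images.
- chunk_center (a point): the loose carrot chunk: an orange cylinder 35 mm in diameter and 35 mm long, standing on a cut end on the wooden chopping board (board 170 x 140 x 14 mm; a tapered carrot tail, fixed, lies along its far short edge); mass about 36 g; the point is the chunk's centre, 17.5 mm above its underside; z is its axis
- chunk_low_center (a point): centre of the like carrot chunk (35 mm diameter, 35 mm long) already inside the clear chute, hanging on the two spring catches about 80 mm above the drum; z is its axis, along the chute
- chute_mouth (a point): centre of the open upper rim of the grater's feed chute, a clear round tube of 38.4 mm bore, 3 mm wall, 142 mm from rim to drum; its top 12 mm flare to a 50 mm opening (58 mm outside). z points up and out along the chute's axis, 35 degrees from vertical; x lies in the plane of that lean; y is level, toward the grater's outlet (crank opposite). The suction foot holds the grater fast
- chute_bottom (a point): where the chute's axis meets the drum, 142 mm below the rim along the axis; axes as chute_mouth. Packed home, the chunks' centres lie 17.5 and 52.5 mm above it along z and the pusher's foot 70 mm. Before that, a second chunk laid on the hanging one stands about 7 mm out of the rim, its top about 149 mm above the drum
- pusher_grip (a point): middle of the knob of the pusher (cream shaft, sage green flange and knob), 119 mm above its foot; z is its axis. The pusher is round, 137 mm long, 80 g, and stands upright on its foot: foot 27 mm in diameter and 20 mm high, widening to a shaft 34 mm in diameter from 27 to 95 mm, flange 53 mm in diameter from 95 to 100.5 mm, knob 32 mm in diameter from 100.5 to 137 mm
- pusher_foot (a point): centre of the pusher's flat foot, 119 mm below pusher_grip along its axis
- dish: small white sauce dish 74 mm across, 20 mm high, under the grater's outlet, a bystander; origin at its underside
- shaker: steel seasoning shaker 47 mm across, 82 mm high, on the left, a bystander; origin at its underside
- teaspoon: steel teaspoon 139 mm long lying near the front edge, a bystander; origin at its underside
- catch_l (a joint): sprung catch on the chute's +y side (a like one opposite), white: 0 when sprung in, grows as it is pushed out of the bore, at most 0.005 m. It sticks 4 mm into the bore with a ramp above, its nose 74 mm above the drum; chunks hang on the two ramps until pushed: about 5 to 10 N to get past, then 3 to 7 N of drag; the catches spring in again above the packed carrot
- cup: pale wooden toothpick cup 52 mm across, 53 mm high, on the right, a bystander; origin at its underside
Not all that is in view belongs to the job. What is shaped like the part that bears pusher_grip but orange or pink is not meant. What is shaped like the part that bears chunk_center but black is not meant.

How it is judged:
On the way, in this order (a step that is already met when the one before it is completed fails the run):
1. the loose chunk is in the chute, on the hanging one (z of chunk_center in the frame of chute_bottom between 0 and 0.14 m and x of chunk_center in the frame of chute_bottom between -0.006 and 0.006 m and y of chunk_center in the frame of chute_bottom between -0.006 and 0.006 m), for 0.2 s.
2. the pusher presses both chunks firmly (over 4 N) against the drum (z of chunk_low_center in the frame of chute_bottom below 0.0215 m and z of chunk_center in the frame of chute_bottom below 0.057 m and contact force between pusher and chunk above 4 N), for 0.2 s.
At the end, for the whole second after the job is handed in: Both chunks lie in the chute bottomed on the drum, one on the other (each within 4 to 4.5 mm of its packed height), and the released pusher stands in the chute at rest with its foot on the upper chunk (within 8 mm of its packed height, within 0.2 rad of the chute's axis) (z of chunk_low_center in the frame of chute_bottom between 0.01 and 0.0215 m and z of chunk_center in the frame of chute_bottom between 0.045 and 0.057 m and x of chunk_center in the frame of chute_bottom between -0.006 and 0.006 m and y of chunk_center in the frame of chute_bottom between -0.006 and 0.006 m and z of pusher_foot in the frame of chute_bottom below 0.078 m and angle between the z axis of pusher_foot and the z axis of chute_bottom, either way round below 0.2 rad and distance between pusher_foot and chute_bottom below 0.08 m and linear speed of each of pusher, chunk below 0.01 m/s); the robot touches nothing.
It fails at once if a bystander (dish, shaker, cup or teaspoon) is moved by more than 30 mm (distance of any of dish, shaker, cup, teaspoon from where it was at the start of the episode above 0.03 m).
It also fails if it takes over 58 s, if anything falls off the work surface, if the arm or the gripper's body presses on something with over 40 N, if the wrist force passes 120 N, or if a joint passes its speed limit or range.

### The arm

A 7-joint arm with a two-finger parallel gripper is mounted at the origin on a cart in front of the work surface, level with it; the furniture and walls round the work are solid. World frame = base frame: x ahead of the robot, y to its left, z up, the work surface at z = 0. Lengths are in m, angles in rad, forces in N, time in s.
With the tool pointing down it reaches from about 0.425 to 0.925 m from the base axis. Payload 6.8 kg.
Tool frame: the origin (TCP) lies at the very end of the fingers, on their centre line; the grasp point (between the pads) lies 19 mm behind it; z points along the fingers, x is the direction in which the jaws open and shut, and the axes are right-handed (so a half turn about z gives the same grasp; the last joint's range is limited). The gripper opens to 85 mm and grips with 20 to 120 N. Pads are 22 mm wide; open, the fingers measure 114 mm over their backs; the gripper's body (76 mm by 85 mm) begins 54 mm behind the grasp point. The pads swing forward as they close: fully open they stand 13 mm farther back than shut.
Start: joints at [-1.298, 0.477, 0.022, 1.555, -0.011, 1.109, -0.083], TCP at [0.251, 0.627, 0.231] pointing down, gripper open.
Joint ranges: [-2.96, 2.96], [-0.34, 2.1], [-1.41, 1.46], [0.24, 2.44], [-1.37, 4.51], [0.17, 1.92], [-2.96, 2.96]. Speed limits (rad/s): [2.39, 2.39, 3.14, 3.14, 3.14, 3.14, 3.14].

### API

Orientations are given as a rotation vector (axis times angle).
In Python, from bench import r, grab_frame gives the robot as it stands. The module is installed in compiled form; this text tells all that it offers.
- The arm moves only by the tool send_rows, never from a script. Its argument "series" is a list of rows, each a list of 2 entries, a list of its own where there are three numbers: the shift along the tool's x, y, z in m, then the turn, a rotation vector about the tool's x, y, z in units of 5 degrees (1.0 is 5 degrees). A call has 1 to 20 rows; each row shifts and turns the commanded pose from where the row before left it, along the tool's axes as they then stand; what a row does not reach is not made up. A row lasts 1/8 s, in which the tool goes at most 62.5 mm and 10.7 degrees, less where a joint would pass 70% of its speed; a pose out of reach is approached as far as the arm can. A call is refused whole if a number of a shift passes 0.0625 or a number of a turn 1, either way. A call with a gripper value outside its range is refused whole. "fingers" is the closure in counts, from 0 (fully open) to 255 (shut), set as the call begins (left out, the last holds). The fingers move at their own pace and stop on an object; "grip_force" is the grip in N (left out, the last holds). Time passes only in rows, so rows that do not move let the fingers close. It gives the time, the measured TCP pose, the force and the opening at its end, in the units of the state.
- r.get_obs(): the state, without advancing time (a new reading comes with each control period).
- grab_frame(name): name is "scene" or "top"; returns a dict with "frame" (420x560x3 uint8, red, green, blue), "fx", "fy", "cx", "cy" (pixels), "origin" and "rotation" of the camera in the world. Camera axes: x right, y down, z forward; pixel columns grow to the right and rows downward; lengths in m; the calibration is good to about 2 mm. A picture is of the moment at which its call begins. There is no depth.
- r.hand_in(): hands the job in, once; it reports no verdict.
The state is a dict: "clock": time; "joints": joint angles; "qvel": joint speeds; "tau": joint torques, N m; "tcp_pos": TCP position; "orientation": TCP orientation; "contact_force": force on the tool from outside, world axes, zero at the start; "moment": the same for the moment, N m; "grip_width": finger opening in m.
Only numpy, scipy, OpenCV 4.12 (cv2) and the standard library are available. Lean on these libraries where they do the work, as an engineer would, in place of code of your own. Each camera call takes 0.05 s, during which the arm holds its last target.

## Working session

There is one attempt and no reset: what is moved stays moved. The work goes in short steps, Python scripts to look and compute and a tool call to move; the robot and the scene stay as the last step left them, time stands still between calls to the robot, and variables do not carry over. Pictures are saved under pics/ and viewed, and the job is handed in when it is done.

Besides the shell and the picture viewer there is one more tool, called after "Request:" in YAML: its name, and indented under it one key for each argument. send_rows: Moves the arm, as the interface text tells. Its arguments: {"type":"object","properties":{"series":{"type":"array"},"fingers":{"type":"number"},"grip_force":{"type":"number"}},"required":["series"]}

```bash
mkdir -p pics; python3 - <<'E'
from bench import r, grab_frame
import cv2, pickle
print(r.get_obs())
for n in ("scene","top"):
    f=grab_frame(n); pickle.dump(f,open(f"{n}0.pkl","wb"))
    print(n,{k:v for k,v in f.items() if k!="frame"})
    cv2.imwrite(f"pics/{n}0.png",f["frame"][:,:,::-1])
E
```

```text
{'clock': 0.0, 'joints': array([-1.29812036,  0.47777848,  0.02232916,  1.55644756, -0.01149155,
        1.10927372, -0.0831101 ]), 'qvel': array([-1.44442903e-04,  3.21791879e-04,  1.24257627e-03, -9.04367291e-05,
        1.70873708e-03,  1.89997309e-03,  1.57150265e-04]), 'tau': array([ 1.55887506e-04, -5.96440387e+01,  1.60799559e+00, -2.81205332e+01,
        1.24659602e-02,  9.08368849e-03,  2.68629556e-06]), 'tcp_pos': array([0.25065082, 0.62611094, 0.23034164]), 'orientation': array([ 2.60074951e+00,  1.76032877e+00, -2.18882547e-03]), 'contact_force': array([-0.01456603, -0.29439165,  0.53903167]), 'moment': array([0.01838879, 0.094809  , 0.01015398]), 'grip_width': 0.08573582117600109}
scene {'fx': 396.7978998066041, 'fy': 396.7978998066041, 'cx': 275.5469463800717, 'cy': 209.2606471156706, 'origin': array([-0.20812121,  0.68329128,  0.65823641]), 'rotation': array([-0.91981351,  2.17257019, -1.33653245])}
top {'fx': 446.33007396727686, 'fy': 446.33007396727686, 'cx': 280.18954438828814, 'cy': 205.7259687515765, 'origin': array([ 0.34680868, -0.01024005,  1.30575806]), 'rotation': array([-2.1578707 ,  2.1336704 , -0.14435119])}
```

View pics/scene0.png

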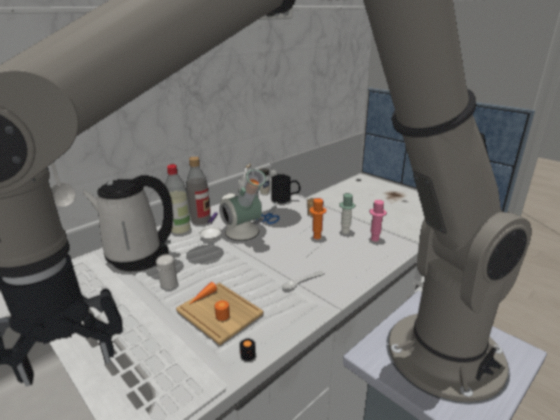

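View pics/top0.png

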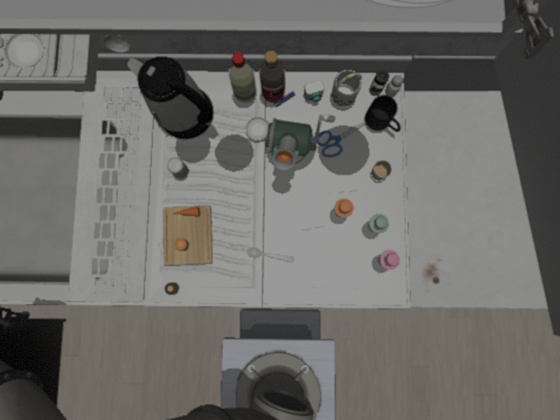

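Both pictures show the candidates. Pushers in scene: orange (318,215), cream/green (347,213), pink (377,220). Chunks in scene: orange on the board (222,310), black (248,348). I'm choosing the green-knobbed pusher and the orange chunk, and checking both in close crops.

```bash
python3 - <<'E'
import cv2, pickle, numpy as np
s=pickle.load(open("scene0.pkl","rb"))["frame"][:,:,::-1]; t=pickle.load(open("top0.pkl","rb"))["frame"][:,:,::-1]
def crop(im,x,y,w,h,k,lab):
    c=cv2.resize(im[y:y+h,x:x+w],None,fx=k,fy=k,interpolation=cv2.INTER_CUBIC)
    for i in range(0,w,10):
        cv2.line(c,(i*k,0),(i*k,6),(0,0,255),1); 
        if i%20==0: cv2.putText(c,str(x+i),(i*k,16),0,.35,(0,0,255),1)
    for i in range(0,h,10):
        cv2.line(c,(0,i*k),(6,i*k),(0,0,255),1)
        if i%20==0: cv2.putText(c,str(y+i),(8,i*k+4),0,.35,(0,0,255),1)
    cv2.imwrite(f"pics/{lab}.png",c)
crop(t,150,90,160,120,5,"c_topA")
crop(t,150,200,150,110,5,"c_topB")
crop(t,300,150,110,130,4,"c_topC")
crop(s,200,155,90,90,6,"c_scA")
crop(s,290,170,110,90,6,"c_scB")
crop(s,170,270,110,95,6,"c_scC")
E
```

```text
(no output)
```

View pics/c_topA.png

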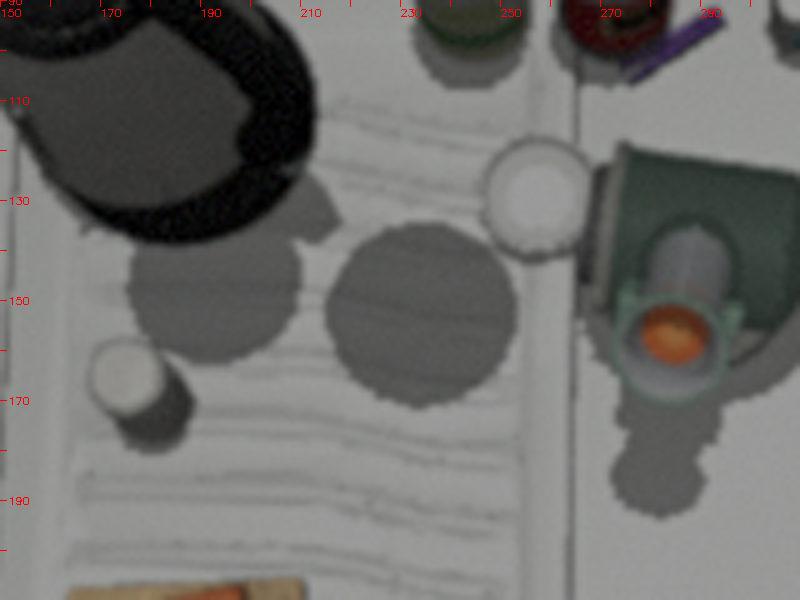

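View pics/c_topB.png

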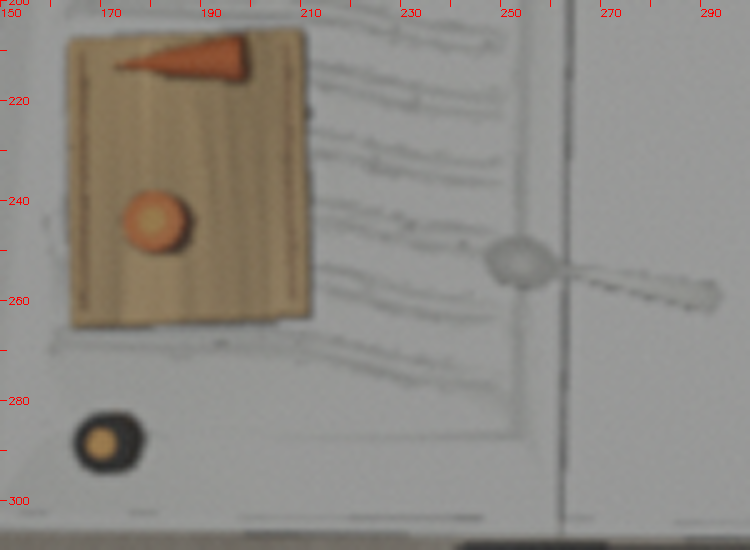

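View pics/c_topC.png

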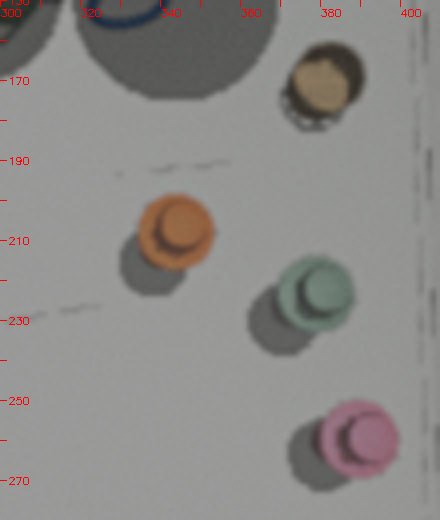

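View pics/c_scA.png

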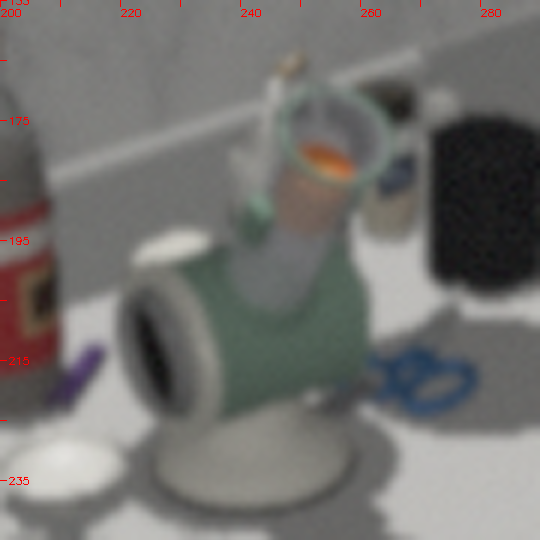

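View pics/c_scB.png

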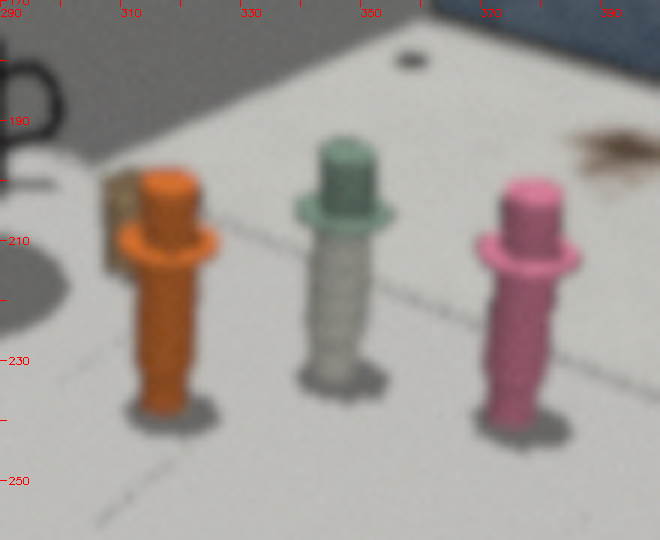

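View pics/c_scC.png

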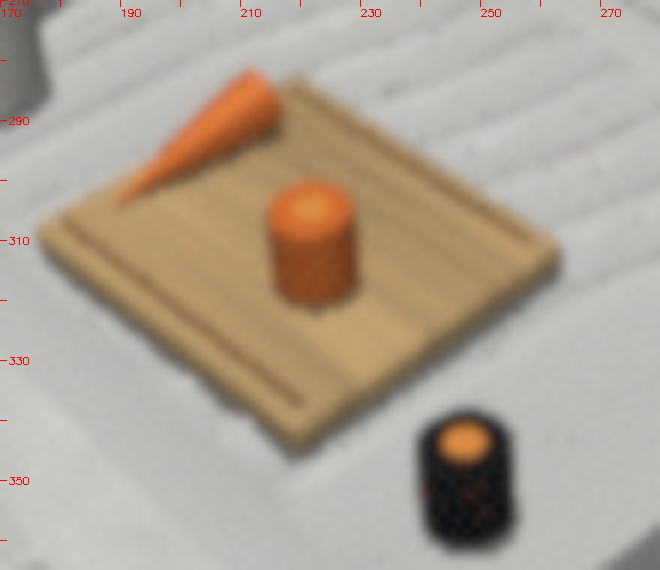

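Crops confirm the choice: the target chunk is on the board (top face top(180.5,244), scene(222,305)) and the target pusher is the green one (knob top at top(381,222.5), scene(347.8,195.3)). The chute rim is at top(284.5,159.6), scene(255.4,177.7).

```bash
cat > h.py <<'E'
import numpy as np, cv2, pickle
from scipy.spatial.transform import Rotation as R
from scipy.optimize import least_squares
def load(n): return pickle.load(open(n,"rb"))
def proj(c,P):
    Rm=R.from_rotvec(c["rotation"]).as_matrix(); q=(np.atleast_2d(P)-c["origin"])@Rm
    return np.c_[q[:,0]/q[:,2]*c["fx"]+c["cx"], q[:,1]/q[:,2]*c["fy"]+c["cy"]]
def ray(c,uv):
    d=np.array([(uv[0]-c["cx"])/c["fx"],(uv[1]-c["cy"])/c["fy"],1]); return R.from_rotvec(c["rotation"]).apply(d)
def onz(c,uv,z):
    d=ray(c,uv); return c["origin"]+d*(z-c["origin"][2])/d[2]
def tri(s,us,t,ut):
    f=lambda p: np.r_[proj(s,p)[0]-us, proj(t,p)[0]-ut]
    o=least_squares(f,[.5,0,.1]); return o.x,o.fun
def crop(im,x,y,w,h,k,lab,polys=()):
    c=cv2.resize(im[y:y+h,x:x+w],None,fx=k,fy=k,interpolation=cv2.INTER_CUBIC)
    for P,col in polys: cv2.polylines(c,[np.round((P+.5-[x,y])*k).astype(int)],False,col,1,cv2.LINE_AA)
    for i in range(0,w,10):
        cv2.line(c,(i*k,0),(i*k,6),(0,0,255),1)
        if i%20==0: cv2.putText(c,str(x+i),(i*k,16),0,.35,(0,0,255),1)
    for i in range(0,h,10):
        cv2.line(c,(0,i*k),(6,i*k),(0,0,255),1)
        if i%20==0: cv2.putText(c,str(y+i),(8,i*k+4),0,.35,(0,0,255),1)
    cv2.imwrite(f"pics/{lab}.png",c)
th=np.linspace(0,2*np.pi,40)
def circ(T,rad,z,Rm): return T+(np.c_[rad*np.cos(th),rad*np.sin(th),0*th+z])@Rm.T
def chuteR(yaw):  # horizontal lean direction at angle yaw
    x_=np.array([np.cos(yaw),np.sin(yaw),0]); z=np.sin(np.radians(35))*x_+np.array([0,0,np.cos(np.radians(35))])
    y=np.cross([0,0,1],x_); xx=np.cross(y,z); return np.c_[xx,y,z]
E
python3 - <<'E'
from h import *
s=load("scene0.pkl");t=load("top0.pkl")
print("chunk top",onz(s,(221.9,305.2),.049),onz(t,(180.5,244.1),.049),tri(s,(221.9,305.2),t,(180.5,244.1)))
print("pusher top",onz(s,(347.8,195.3),.137),onz(t,(381.2,222.5),.137),tri(s,(347.8,195.3),t,(381.2,222.5)), onz(s,(345.3,231.2),0))
m,f=tri(s,(255.4,177.7),t,(284.5,159.6));print("mouth",m,f)
for n,uv in dict(dish=(257,129),shaker=(175,166),cup=(380,172),spoonA=(252,252),spoonB=(291,258),pink=(390,260),org=(345,207),ketA=(185,115),blk=(170,288)).items(): print(n,onz(t,uv,.05))
E
```

```text
chunk top [0.41131493 0.27874109 0.049     ] [0.41231281 0.27758895 0.049     ] (array([0.41244093, 0.27792908, 0.04783368]), array([ 0.0284142 ,  0.00461508, -0.02486282, -0.02425888]))
pusher top [ 0.46633066 -0.26251896  0.137     ] [ 0.47033088 -0.2680744   0.137     ] (array([ 0.47073204, -0.26880621,  0.13355973]), array([ 0.02138672,  0.00043272, -0.01059545, -0.01430282])) [ 0.4732406  -0.27282086  0.        ]
mouth [ 0.61524558 -0.01163657  0.22689066] [ 0.31596858  0.04575013 -0.19057076 -0.19338723]
dish [0.74922199 0.06862353 0.05      ]
shaker [0.63653084 0.30286888 0.05      ]
cup [ 0.62506829 -0.28673811  0.05      ]
spoonA [0.39246535 0.07588508 0.05      ]
spoonB [ 0.37702547 -0.03348843  0.05      ]
pink [ 0.37466432 -0.30968685  0.05      ]
org [ 0.52259318 -0.18553572  0.05      ]
ketA [0.78956103 0.28036866 0.05      ]
blk [0.29051592 0.30129181 0.05      ]
```

```bash
python3 - <<'E'
from h import *
s=load("scene0.pkl");t=load("top0.pkl")
m=np.array([.615,-.0115,.227])
for yaw,col in ((180,(0,0,255)),(170,(255,0,0)),(190,(0,255,255))):
    Rm=chuteR(np.radians(yaw))
    globals().setdefault("P",[]).append((yaw,Rm,col))
for lab,c,box in (("ovs",s,(200,155,90,90,6)),("ovt",t,(255,115,60,60,10))):
    pol=[]
    for yaw,Rm,col in P:
        for rad,z in ((.029,0),(.025,0),(.0222,-.02),(.0222,-.142)):
            if yaw!=180 and rad>.023: continue
            pol.append((proj(c,circ(m,rad,z,Rm)),col))
    crop(c["frame"][:,:,::-1],*box,lab,pol)
E
```

```text
(no output)
```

View pics/ovs.png

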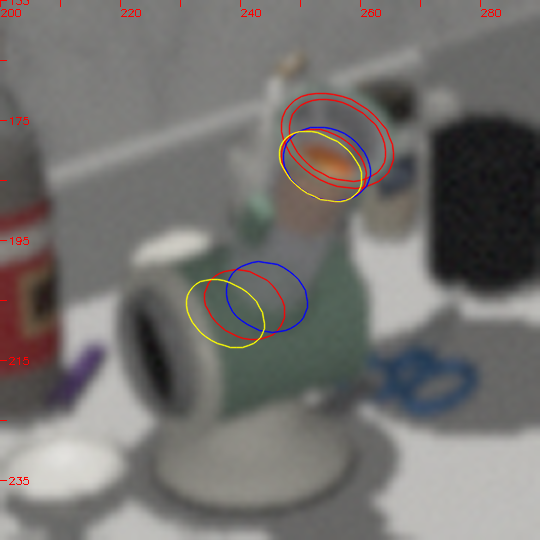

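View pics/ovt.png

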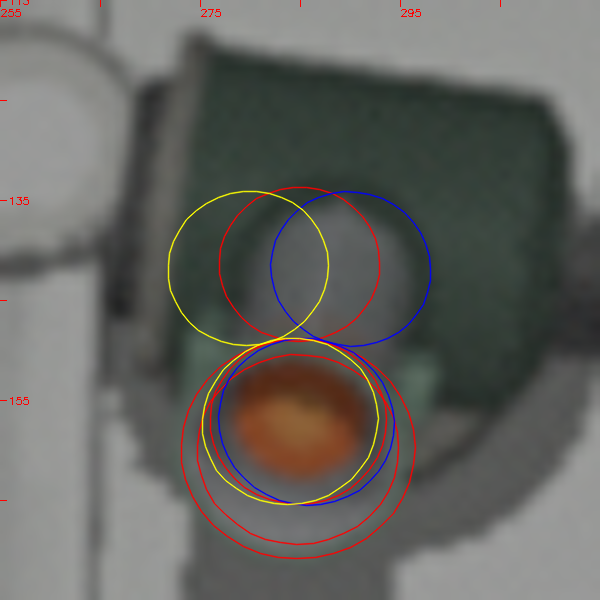

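```bash
python3 - <<'E'
from h import *
s=load("scene0.pkl");t=load("top0.pkl")
m=np.array([.615,-.0115,.227])
Rm=chuteR(np.radians(171)); print(Rm)
for lab,c,box in (("ovs2",s,(215,155,60,60,10)),("ovt2",t,(255,115,60,60,10))):
    pol=[]
    for rad,z in ((.029,0),(.025,0),(.0222,-.02),(.0222,-.142)):
        pol.append((proj(c,circ(m,rad,z,Rm))-.0,(0,0,255)))
    pol.append((proj(c,circ(m,.0175,-.142+.08+.033,Rm)),(255,0,0)))
    for sx in (-1,1):
        pol.append((proj(c,m+np.array([[0,sx*.0222,-.02],[0,sx*.0222,-.142]])@Rm.T),(0,255,255)))
    im=np.clip(c["frame"][:,:,::-1].astype(int)*1.5,0,255).astype(np.uint8)
    crop(im,*box,lab,pol)
    crop(im,*box,lab+"n",[])
E
cd pics; python3 -c "
import cv2,numpy as np
for l in 's','t':
  cv2.imwrite(f'cmp{l}.png',cv2.resize(np.hstack([cv2.imread(f'ov{l}2.png'),cv2.imread(f'ov{l}2n.png')]),(800,400)))"
```

```text
[[-0.80906692 -0.15643447 -0.56651476]
 [ 0.12814361 -0.98768834  0.08972712]
 [-0.57357644  0.          0.81915204]]
```

View pics/cmps.png

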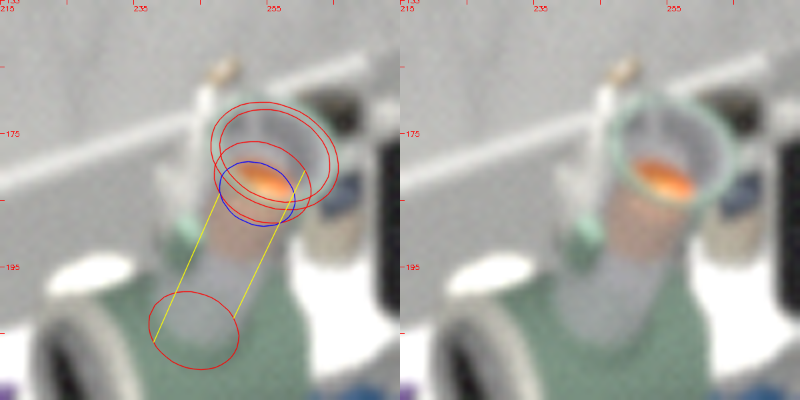

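View pics/cmpt.png

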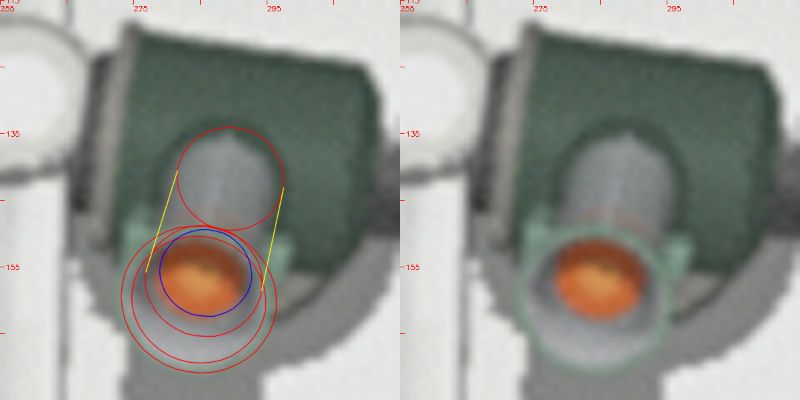

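```bash
cat >> h.py <<'E'
def toolR(zdir,xdir):
    z=np.array(zdir,float);z/=np.linalg.norm(z);x=np.array(xdir,float);x-=z*(x@z);x/=np.linalg.norm(x)
    return np.c_[x,np.cross(z,x),z]
def delta(o,p,Rt=None):
    Rc=R.from_rotvec(o["orientation"]).as_matrix()
    print("t",round(o["clock"],2),"tcp",o["tcp_pos"].round(4),"w",round(o["grip_width"],4),"F",o["contact_force"].round(1))
    if Rt is None: Rt=Rc
    print(" shift tool axes(mm)",(Rc.T@(np.array(p)-o["tcp_pos"])*1000).round(1)," rot units",(R.from_matrix(Rc.T@Rt).as_rotvec()/np.radians(5)).round(2), " shift in final axes",(Rt.T@(np.array(p)-o["tcp_pos"])*1000).round(1))
YAW=np.radians(172.5); C=chuteR(YAW); M=np.array([.615,-.0105,.229])
DOWN=toolR([0,0,-1],-C[:,1]); CH=toolR(-C[:,2],-C[:,1])
E
python3 - <<'E'
from h import *; from bench import r
delta(r.get_obs(),[.412,.278,.12],DOWN)
E
```

```text
t 0.1 tcp [0.2507 0.6262 0.2304] w 0.0852 F [ 0.8 -0.5 -0.1]
 shift tool axes(mm) [-263.1  279.1  110.9]  rot units [-0.    0.02 -2.86]  shift in final axes [-324.1  205.4  110.4]
```

Request:
send_rows:
  series:
    - [[0, 0, 0], [0, 0, -0.953]]
    - [[0, 0, 0], [0, 0, -0.953]]
    - [[0, 0, 0], [0, 0, -0.953]]
    - [[-0.036, 0.0228, 0.005], [0, 0, 0]]
    - [[-0.036, 0.0228, 0.005], [0, 0, 0]]
    - [[-0.036, 0.0228, 0.005], [0, 0, 0]]
    - [[-0.036, 0.0228, 0.01], [0, 0, 0]]
    - [[-0.036, 0.0228, 0.01], [0, 0, 0]]
    - [[-0.036, 0.0228, 0.01], [0, 0, 0]]
    - [[-0.036, 0.0228, 0.015], [0, 0, 0]]
    - [[-0.036, 0.0228, 0.015], [0, 0, 0]]
    - [[-0.036, 0.0228, 0.015], [0, 0, 0]]
    - [[0, 0, 0], [0, 0, 0]]
    - [[0, 0, 0], [0, 0, 0]]
  fingers: 0
  grip_force: 40

```text
clock: 1.85
tcp_pos: [0.4117, 0.2792, 0.1414]
orientation: [-2.362, -2.071, -0.0]
contact_force: [-0.4, 0.3, 0.2]
grip_width: 0.0852
```

```bash
python3 - <<'E'
from h import *; from bench import r,grab_frame
o=r.get_obs(); print(o["joints"].round(3)); delta(o,[.412,.278,.029],DOWN)
for n in("scene","top"):
    f=grab_frame(n); cv2.imwrite(f"pics/{n}1.png",f["frame"][:,:,::-1])
E
```

```text
[-0.776  0.301  0.065  2.063 -0.028  0.778  0.746]
t 1.85 tcp [0.4117 0.2792 0.1414] w 0.0852 F [-0.4  0.3  0.2]
 shift tool axes(mm) [ -1.2   0.5 112.3]  rot units [-0. -0. -0.]  shift in final axes [ -1.1   0.5 112.4]
```

View pics/scene1.png

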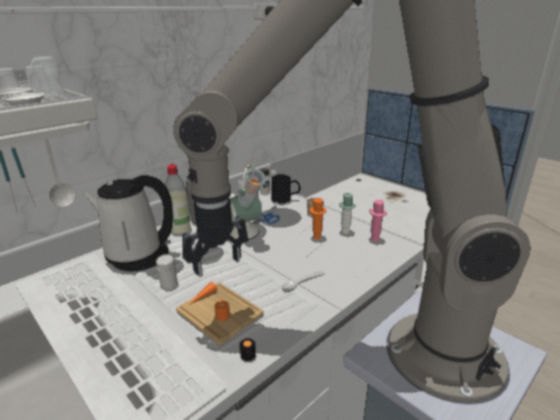

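```bash
python3 - <<'E'
from h import *
s=load("scene0.pkl");t=load("top0.pkl")
P=np.array([.4117,.2792,.1414]);x=DOWN[:,0]
for q in (P,P+.05*x+[0,0,.013],P-.05*x+[0,0,.013]): print(proj(s,q),proj(t,q))
E
```

```text
[[218.51118394 272.48702878]] [[171.8505755  242.38536719]]
[[197.43325282 275.7937835 ]] [[151.56172899 239.34012398]]
[[237.46929065 259.95029562]] [[189.70480507 244.84538173]]
```

View pics/top1.png

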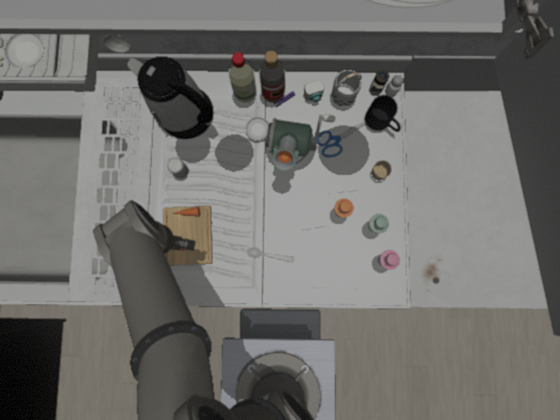

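The fingertips project where the pictures show them (scene ~(197,275)/(237,260)), so the gripper is above the chunk. Descending and gripping.

Request:
send_rows:
  series:
    - [[-0.0012, 0.0005, 0.04], [0, 0, 0]]
    - [[0, 0, 0.04], [0, 0, 0]]
    - [[0, 0, 0.02], [0, 0, 0]]
    - [[0, 0, 0.012], [0, 0, 0]]
    - [[0, 0, 0], [0, 0, 0]]
    - [[0, 0, 0], [0, 0, 0]]

```text
clock: 2.7
tcp_pos: [0.4127, 0.2781, 0.0302]
orientation: [-2.362, -2.071, -0.003]
contact_force: [0.4, -0.1, -0.4]
grip_width: 0.0855
```

Request:
send_rows:
  series:
    - [[0, 0, 0], [0, 0, 0]]
    - [[0, 0, 0], [0, 0, 0]]
    - [[0, 0, 0], [0, 0, 0]]
    - [[0, 0, 0], [0, 0, 0]]
    - [[0, 0, 0], [0, 0, 0]]
    - [[0, 0, 0], [0, 0, 0]]
    - [[0, 0, 0], [0, 0, 0]]
    - [[0, 0, 0], [0, 0, 0]]
  fingers: 255
  grip_force: 40

```text
clock: 3.7
tcp_pos: [0.4124, 0.2774, 0.0298]
orientation: [-2.363, -2.071, -0.001]
contact_force: [-1.0, -0.5, 6.3]
grip_width: 0.0337
```

```bash
python3 - <<'E'
from h import *; from bench import r,grab_frame
o=r.get_obs(); delta(o,[.412,.278,.029],DOWN)
f=grab_frame("scene"); crop(f["frame"][:,:,::-1],170,250,110,95,6,"c_g1")
E
```

```text
t 3.7 tcp [0.4124 0.2774 0.0298] w 0.0337 F [-1.  -0.5  6.3]
 shift tool axes(mm) [ 0.5 -0.5  0.8]  rot units [ 0.   -0.   -0.01]  shift in final axes [ 0.5 -0.5  0.8]
```

View pics/c_g1.png

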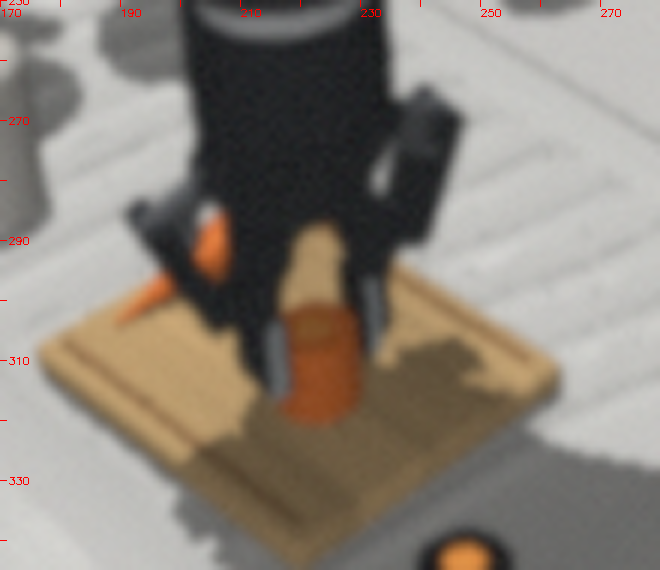

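The picture shows the chunk held between the pads at (225,315), with a width of 34 mm. Lifting.

Request:
send_rows:
  series:
    - [[0, 0, -0.02], [0, 0, 0]]
    - [[0, 0, -0.05], [0, 0, 0]]
    - [[0, 0, -0.06], [0, 0, 0]]
    - [[0, 0, -0.06], [0, 0, 0]]
    - [[0, 0, -0.06], [0, 0, 0]]
    - [[0, 0, -0.04], [0, 0, 0]]
    - [[0, 0, 0], [0, 0, 0]]

```text
clock: 4.62
tcp_pos: [0.4135, 0.2783, 0.3227]
orientation: [-2.362, -2.071, -0.011]
contact_force: [0.0, -0.1, -0.7]
grip_width: 0.0337
```

```bash
python3 - <<'E'
from h import *; from bench import r,grab_frame
o=r.get_obs(); print(o["joints"].round(3)); delta(o,M+C[:,2]*.066,CH)
E
```

```text
[-0.796  0.096  0.085  1.859 -0.009  1.18   0.732]
t 4.62 tcp [0.4135 0.2783 0.3227] w 0.0337 F [ 0.  -0.1 -0.7]
 shift tool axes(mm) [-260.1  199.6   39.2]  rot units [-6.95 -0.06 -0.03]  shift in final axes [-260.   140.7  147. ]
```

Request:
send_rows:
  series:
    - [[-0.037, 0, 0], [-0.993, 0, 0]]
    - [[-0.037, 0, 0], [-0.993, 0, 0]]
    - [[-0.037, 0, 0], [-0.993, 0, 0]]
    - [[-0.037, 0, 0], [-0.993, 0, 0]]
    - [[-0.037, 0, 0], [-0.993, 0, 0]]
    - [[-0.037, 0, 0], [-0.993, 0, 0]]
    - [[-0.037, 0, 0], [-0.993, 0, 0]]
    - [[0, 0.035, 0.032], [0, 0, 0]]
    - [[0, 0.035, 0.032], [0, 0, 0]]
    - [[0, 0.035, 0.032], [0, 0, 0]]
    - [[0, 0.034, 0.032], [0, 0, 0]]
    - [[0, 0, 0], [0, 0, 0]]
    - [[0, 0, 0], [0, 0, 0]]
    - [[0, 0, 0], [0, 0, 0]]

```text
clock: 6.38
tcp_pos: [0.5743, 0.0461, 0.2694]
orientation: [2.056, 1.804, 0.469]
contact_force: [-1.4, -1.0, -0.8]
grip_width: 0.0336
```

```bash
python3 - <<'E'
from h import *; from bench import r,grab_frame
o=r.get_obs(); delta(o,M+C[:,2]*.066,CH);delta(o,M+C[:,2]*.026,CH)
Rc=R.from_rotvec(o["orientation"]).as_matrix(); p=o["tcp_pos"]
for n,b in(("scene",(210,130,80,70,8)),("top",(245,120,80,60,9))):
    f=grab_frame(n); pickle.dump(f,open(f"{n}2.pkl","wb"))
    im=np.clip(f["frame"][:,:,::-1].astype(int)*1.5,0,255).astype(np.uint8)
    pol=[(proj(f,circ(M,.029,0,C)),(0,0,255)),(proj(f,circ(p,.0175,.016,Rc)),(255,0,0)),(proj(f,circ(p,.0175,-.019,Rc)),(255,0,0)),(proj(f,np.array([p,M,M-C[:,2]*.142])),(0,255,255))]
    crop(im,*b,"i_"+n,pol)
E
```

```text
t 6.38 tcp [0.5743 0.0461 0.2694] w 0.0336 F [-1.4 -1.  -0.8]
 shift tool axes(mm) [-50.7  15.4  -7.8]  rot units [-1.3  -0.11 -0.03]  shift in final axes [-50.8  16.   -5.5]
t 6.38 tcp [0.5743 0.0461 0.2694] w 0.0336 F [-1.4 -1.  -0.8]
 shift tool axes(mm) [-51.1  19.9  32. ]  rot units [-1.3  -0.11 -0.03]  shift in final axes [-50.8  16.   34.5]
```

View pics/i_scene.png

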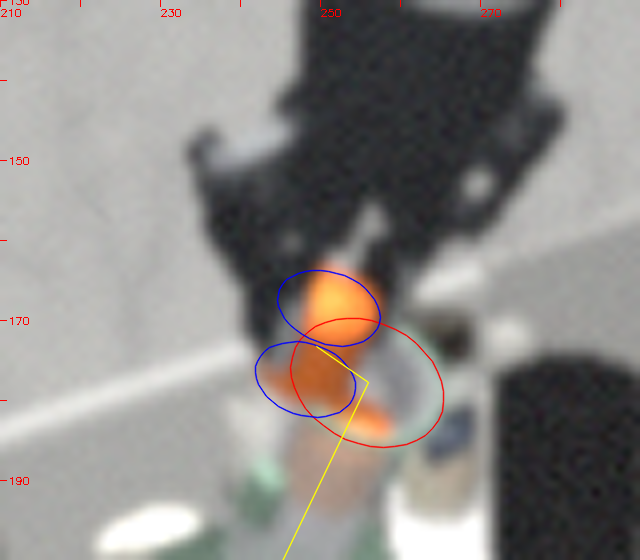

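View pics/i_top.png

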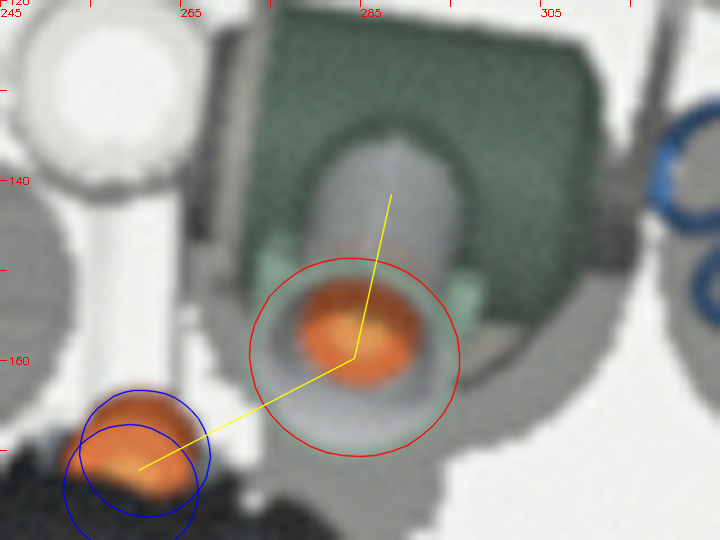

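Request:
send_rows:
  series:
    - [[0, 0, 0], [-0.65, -0.05, 0]]
    - [[0, 0, 0], [-0.65, -0.05, 0]]
    - [[-0.02, 0.006, 0], [0, 0, 0]]
    - [[-0.02, 0.006, 0], [0, 0, 0]]
    - [[-0.011, 0.004, 0], [0, 0, 0]]
    - [[0, 0, 0], [0, 0, 0]]
    - [[0, 0, 0], [0, 0, 0]]
    - [[0, 0, 0], [0, 0, 0]]

```text
clock: 7.48
tcp_pos: [0.5814, -0.0056, 0.2785]
orientation: [1.979, 1.732, 0.549]
contact_force: [-0.4, 0.4, -0.7]
grip_width: 0.0332
```

```bash
python3 - <<'E'
from h import *; from bench import r,grab_frame
o=r.get_obs(); delta(o,M+C[:,2]*.026,CH)
Rc=R.from_rotvec(o["orientation"]).as_matrix(); p=o["tcp_pos"]
for n,b in(("scene",(210,130,80,70,8)),("top",(245,120,80,60,9))):
    f=grab_frame(n)
    im=np.clip(f["frame"][:,:,::-1].astype(int)*1.5,0,255).astype(np.uint8)
    pol=[(proj(f,circ(M,.029,0,C)),(0,0,255)),(proj(f,circ(p,.0175,.016,Rc)),(255,0,0))]
    crop(im,*b,"i2_"+n,pol)
E
```

```text
t 7.47 tcp [ 0.5814 -0.0056  0.2785] w 0.0332 F [-0.4  0.4 -0.7]
 shift tool axes(mm) [-0.5 -0.6 34. ]  rot units [ 0.01 -0.01 -0.03]  shift in final axes [-0.4 -0.6 34. ]
```

View pics/i2_scene.png

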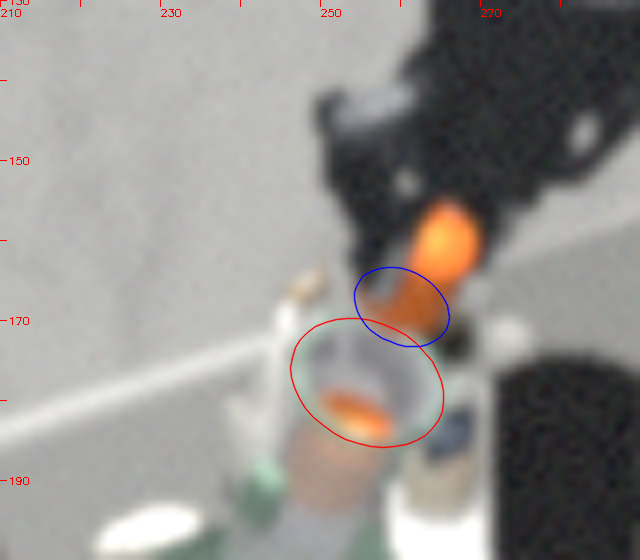

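View pics/i2_top.png

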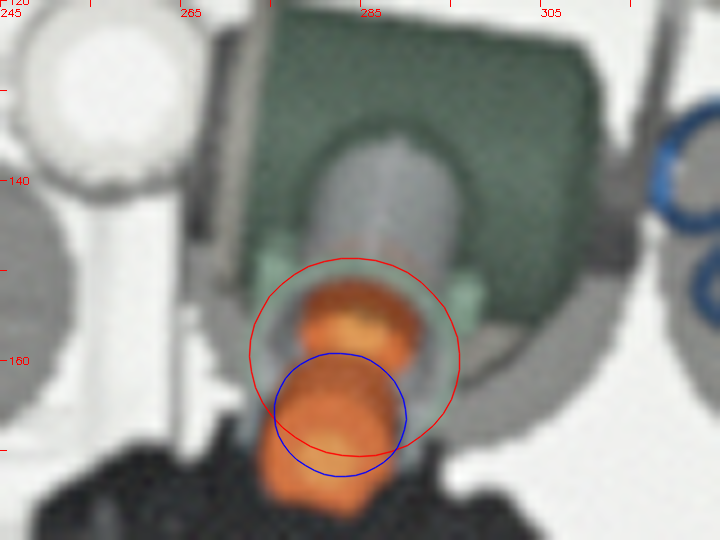

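The chunk's bottom lines up with the chute axis in both views. Inserting.

Request:
send_rows:
  series:
    - [[-0.0005, -0.0006, 0.02], [0, 0, 0]]
    - [[0, 0, 0.016], [0, 0, 0]]
    - [[0, 0, 0.006], [0, 0, 0]]
    - [[0, 0, 0.004], [0, 0, 0]]
    - [[0, 0, 0.004], [0, 0, 0]]
    - [[0, 0, 0.003], [0, 0, 0]]
    - [[0, 0, 0], [0, 0, 0]]
    - [[0, 0, 0], [0, 0, 0]]

```text
clock: 8.57
tcp_pos: [0.6112, -0.0108, 0.235]
orientation: [1.98, 1.73, 0.549]
contact_force: [0.1, -0.0, -1.0]
grip_width: 0.0335
```

```bash
python3 - <<'E'
from h import *; from bench import r,grab_frame
o=r.get_obs(); delta(o,M+C[:,2]*.007,CH)
p=o["tcp_pos"];Rc=R.from_rotvec(o["orientation"]).as_matrix()
for n,b in(("scene",(210,130,80,70,8)),("top",(245,120,80,60,9))):
    f=grab_frame(n)
    im=np.clip(f["frame"][:,:,::-1].astype(int)*1.5,0,255).astype(np.uint8)
    crop(im,*b,"i3_"+n,[(proj(f,circ(M,.029,0,C)),(0,0,255))])
E
```

```text
t 8.57 tcp [ 0.6112 -0.0108  0.235 ] w 0.0335 F [ 0.1 -0.  -1. ]
 shift tool axes(mm) [ 0.8 -0.4  0.1]  rot units [ 0.01 -0.   -0.04]  shift in final axes [ 0.8 -0.4  0.1]
```

View pics/i3_scene.png

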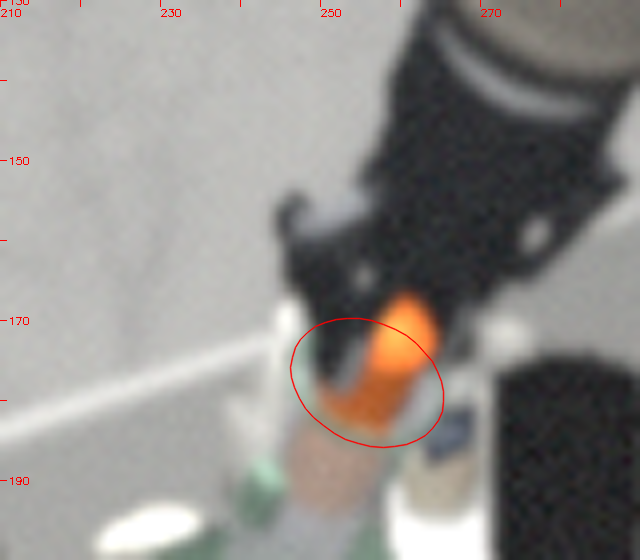

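View pics/i3_top.png

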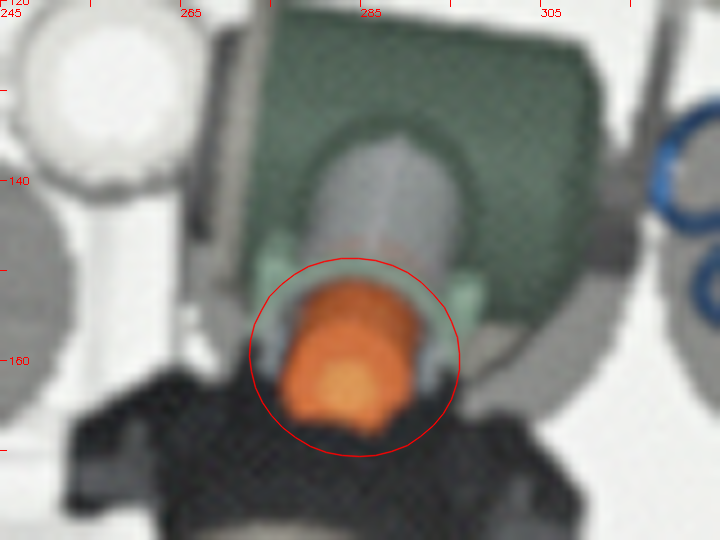

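Request:
send_rows:
  series:
    - [[0.0005, 0, 0.002], [0, 0, 0]]
    - [[0, 0, 0.0], [0, 0, 0]]

```text
clock: 8.93
tcp_pos: [0.6123, -0.0104, 0.233]
orientation: [1.98, 1.731, 0.548]
contact_force: [0.2, 0.0, -0.7]
grip_width: 0.0338
```

Request:
send_rows:
  series:
    - [[0, 0, 0], [0, 0, 0]]
    - [[0, 0, 0], [0, 0, 0]]
    - [[0, 0, 0], [0, 0, 0]]
    - [[0, 0, 0], [0, 0, 0]]
    - [[0, 0, 0], [0, 0, 0]]
  fingers: 110

```text
clock: 9.55
tcp_pos: [0.6124, -0.0105, 0.2332]
orientation: [1.98, 1.73, 0.549]
contact_force: [0.9, 0.9, -0.4]
grip_width: 0.0486
```

```bash
python3 - <<'E'
from h import *; from bench import r,grab_frame
o=r.get_obs(); delta(o,M+C[:,2]*.007,CH)
for n,b in(("scene",(210,130,80,70,8)),("top",(245,120,80,60,9))):
    f=grab_frame(n)
    im=np.clip(f["frame"][:,:,::-1].astype(int)*1.5,0,255).astype(np.uint8)
    crop(im,*b,"i4_"+n,[(proj(f,circ(M,.0175,.007,C)),(255,0,0))])
E
```

```text
t 9.55 tcp [ 0.6124 -0.0105  0.2332] w 0.0486 F [ 0.9  0.9 -0.4]
 shift tool axes(mm) [ 0.3 -0.3 -2.1]  rot units [ 0.01 -0.   -0.04]  shift in final axes [ 0.3 -0.3 -2.1]
```

View pics/i4_scene.png

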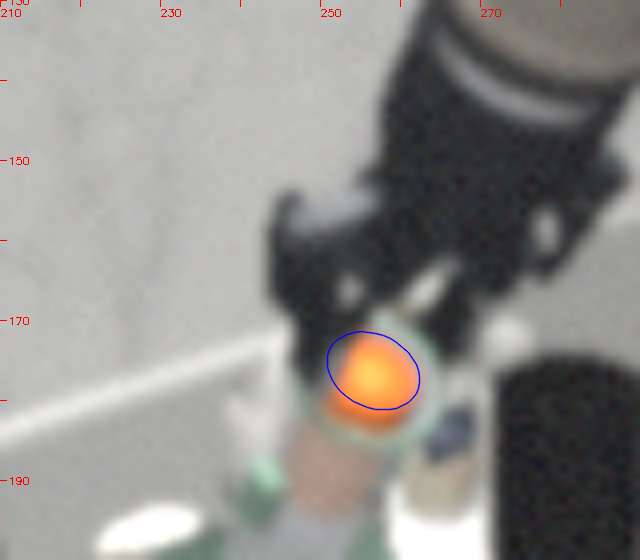

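View pics/i4_top.png

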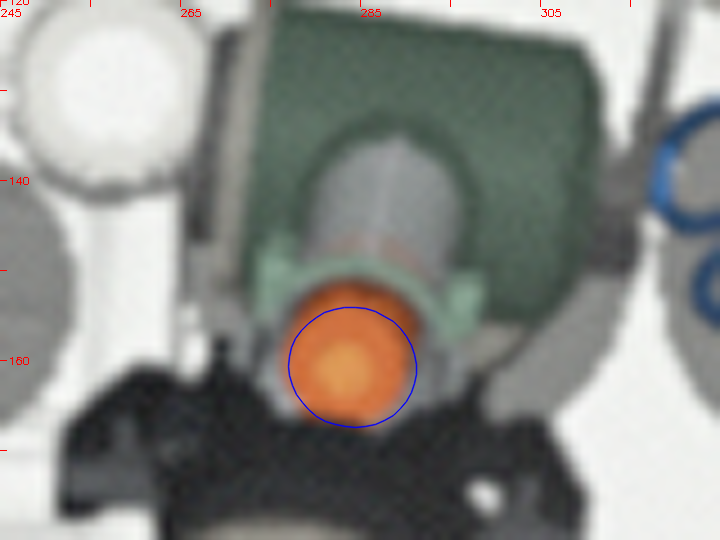

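The chunk has dropped onto the hanging one: its top face sits where 7 mm above the rim projects in both views. Backing off and heading for the pusher.

Request:
send_rows:
  series:
    - [[0, 0, 0], [0, 0, 0]]
    - [[0, 0, -0.01], [0, 0, 0]]
    - [[0, 0, -0.02], [0, 0, 0]]
    - [[0, 0, -0.04], [0, 0, 0]]
    - [[0, 0, -0.04], [0, 0, 0]]
    - [[-0.04, 0, -0.01], [0.8, 0, 0]]
    - [[-0.04, 0, 0], [0.8, 0, 0]]
    - [[-0.04, 0, 0], [0.8, 0, 0]]
    - [[-0.04, 0, 0], [0.8, 0, 0]]
    - [[-0.03, 0, 0], [0.8, 0, 0]]
    - [[-0.03, 0, 0], [0.8, 0, 0]]
    - [[-0.03, 0, 0], [0.8, 0, 0]]
    - [[0, 0, 0], [0.8, 0, 0]]
    - [[0, 0, 0], [0.55, 0, 0]]
    - [[0, 0, 0], [0, 0, 0]]
    - [[0, 0, 0], [0, 0, 0]]
  fingers: 0

```text
clock: 11.65
tcp_pos: [0.5105, -0.2491, 0.3311]
orientation: [2.362, 2.067, 0.01]
contact_force: [-0.3, 0.3, 0.8]
grip_width: 0.0855
```

```bash
python3 - <<'E'
from h import *; from bench import r,grab_frame
o=r.get_obs(); print(o["joints"].round(3));delta(o,[.470,-.268,.2],DOWN)
for n,b in(("scene",(210,130,80,70,8)),("top",(245,120,80,60,9))):
    f=grab_frame(n); pickle.dump(f,open(f"{n}3.pkl","wb"))
    im=np.clip(f["frame"][:,:,::-1].astype(int)*1.5,0,255).astype(np.uint8)
    crop(im,*b,"i5_"+n,[(proj(f,circ(M,.0175,.007,C)),(255,0,0)),(proj(f,circ(M,.029,0,C)),(0,0,255))])
    cv2.imwrite(f"pics/{n}5.png",f["frame"][:,:,::-1])
E
```

```text
[ 0.017  0.221  0.398  1.714 -0.095  1.22   1.876]
t 11.65 tcp [ 0.5105 -0.2491  0.3311] w 0.0855 F [-0.3  0.3  0.8]
 shift tool axes(mm) [-24.4 -38.5 130.8]  rot units [ 0.07 -0.03 -0.03]  shift in final axes [-24.  -37.7 131.1]
```

View pics/i5_scene.png

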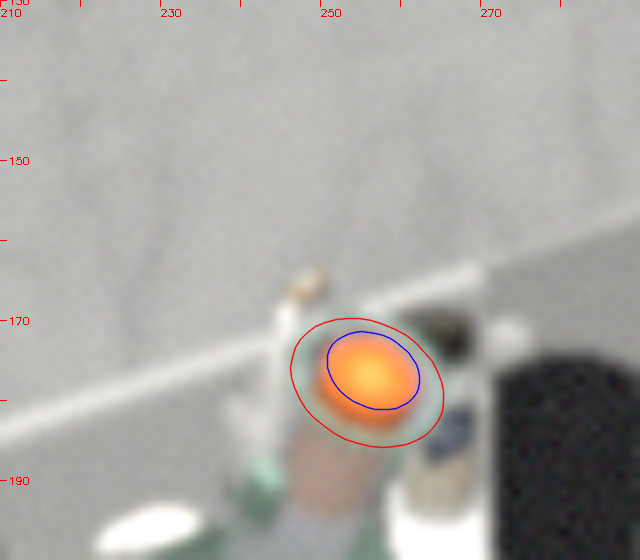

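View pics/i5_top.png

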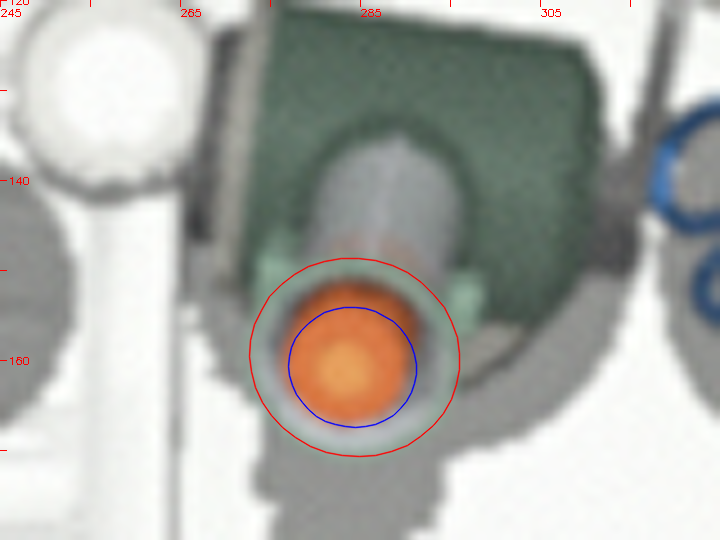

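View pics/scene5.png

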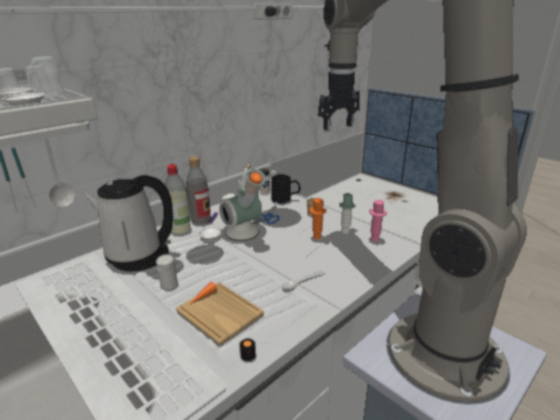

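Both views show the second chunk seated in the rim, as expected. Now refining the pusher position with an overlay.

```bash
python3 - <<'E'
from h import *
s=load("scene3.pkl");t=load("top3.pkl");I=np.eye(3)
p=np.array([.470,-.268,0])
for n,f,b in(("scene",s,(320,180,55,60,10)),("top",t,(350,200,50,45,12))):
    pol=[(proj(f,circ(p,rr,z,I)),c) for rr,z,c in((.016,.137,(255,0,0)),(.0265,.1,(0,0,255)),(.0265,.095,(0,0,255)),(.0135,0,(0,255,255)))]
    im=np.clip(f["frame"][:,:,::-1].astype(int)*1.3,0,255).astype(np.uint8)
    crop(im,*b,"p_"+n,pol)
E
```

```text
(no output)
```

View pics/p_scene.png

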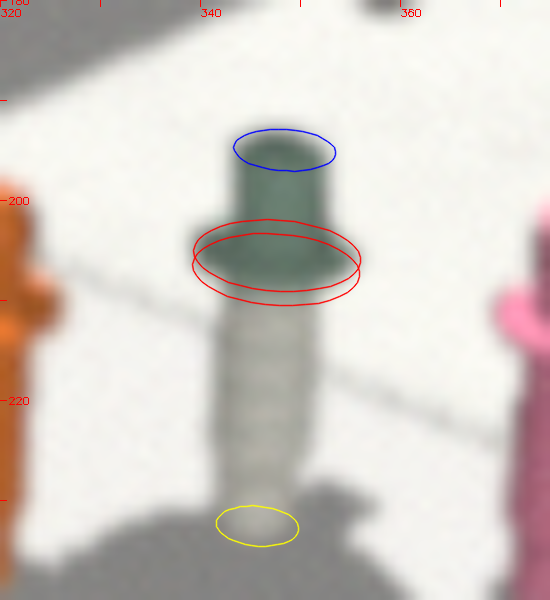

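View pics/p_top.png

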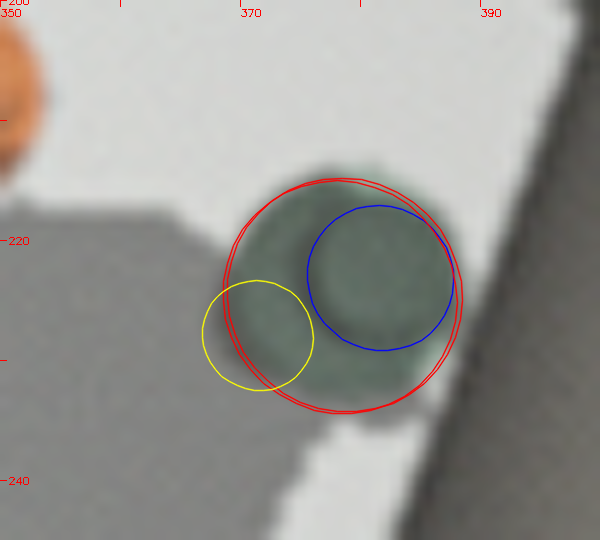

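Request:
send_rows:
  series:
    - [[-0.012, -0.019, 0.04], [0.07, 0, 0]]
    - [[-0.012, -0.019, 0.05], [0, 0, 0]]
    - [[0, 0, 0.04], [0, 0, 0]]
    - [[0, 0, 0], [0, 0, 0]]
    - [[0, 0, 0], [0, 0, 0]]

```text
clock: 12.38
tcp_pos: [0.4712, -0.2681, 0.2025]
orientation: [-2.364, -2.069, -0.003]
contact_force: [0.7, 0.0, -0.1]
grip_width: 0.0854
```

```bash
python3 - <<'E'
from h import *; from bench import r,grab_frame
o=r.get_obs(); delta(o,[.471,-.268,.104],DOWN)
f=grab_frame("scene"); crop(f["frame"][:,:,::-1],290,150,110,90,6,"p2")
E
```

```text
t 12.38 tcp [ 0.4712 -0.2681  0.2025] w 0.0854 F [ 0.7  0.  -0.1]
 shift tool axes(mm) [-0.1 -0.3 98.5]  rot units [ 0.01 -0.02 -0.03]  shift in final axes [ 0.1 -0.2 98.5]
```

View pics/p2.png

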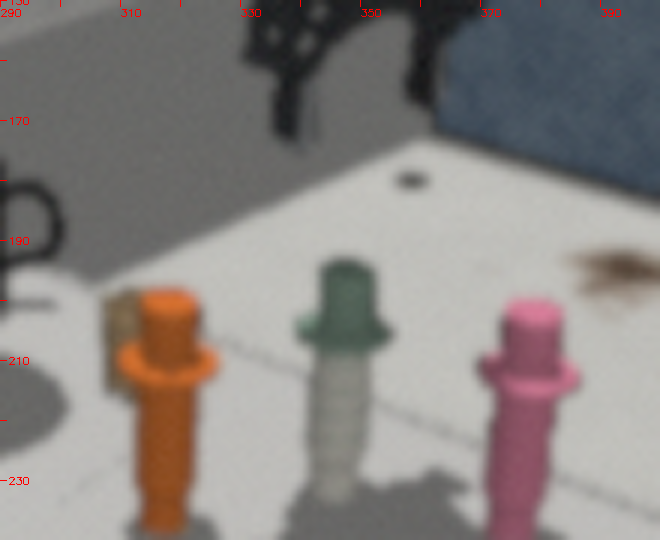

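Request:
send_rows:
  series:
    - [[0, 0, 0.04], [0, 0, 0]]
    - [[0, 0, 0.03], [0, 0, 0]]
    - [[0, 0, 0.018], [0, 0, 0]]
    - [[0, 0, 0.01], [0, 0, 0]]
    - [[0, 0, 0], [0, 0, 0]]
    - [[0, 0, 0], [0, 0, 0]]

```text
clock: 13.18
tcp_pos: [0.4708, -0.2679, 0.1037]
orientation: [-2.364, -2.068, -0.003]
contact_force: [-1.1, -0.1, -0.2]
grip_width: 0.0853
```

Request:
send_rows:
  series:
    - [[0, 0, 0], [0, 0, 0]]
    - [[0, 0, 0], [0, 0, 0]]
    - [[0, 0, 0], [0, 0, 0]]
    - [[0, 0, 0], [0, 0, 0]]
    - [[0, 0, 0], [0, 0, 0]]
    - [[0, 0, 0], [0, 0, 0]]
    - [[0, 0, 0], [0, 0, 0]]
    - [[0, 0, 0], [0, 0, 0]]
  fingers: 255
  grip_force: 80

```text
clock: 14.18
tcp_pos: [0.4703, -0.2679, 0.1032]
orientation: [-2.364, -2.067, -0.002]
contact_force: [-0.5, -1.1, 6.2]
grip_width: 0.0305
```

```bash
python3 - <<'E'
from h import *; from bench import r,grab_frame
o=r.get_obs(); delta(o,[.471,-.268,.104],DOWN)
f=grab_frame("scene"); crop(f["frame"][:,:,::-1],290,150,110,90,6,"p3")
E
```

```text
t 14.18 tcp [ 0.4703 -0.2679  0.1032] w 0.0305 F [-0.5 -1.1  6.2]
 shift tool axes(mm) [-0.1  0.7 -0.8]  rot units [-0.   -0.02 -0.03]  shift in final axes [-0.1  0.7 -0.8]
```

View pics/p3.png

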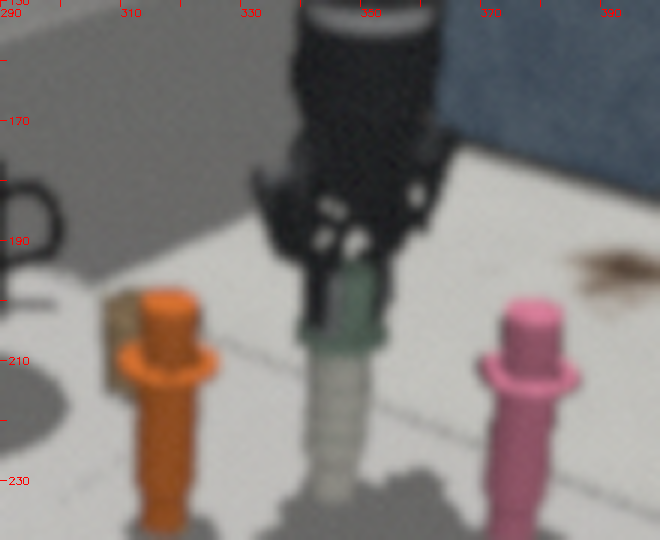

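The pusher's knob is gripped (30.5 mm) and the pusher is upright. Lifting.

Request:
send_rows:
  series:
    - [[0, 0, -0.02], [0, 0, 0]]
    - [[0, 0, -0.04], [0, 0, 0]]
    - [[0, 0, -0.05], [0, 0, 0]]
    - [[0, 0, -0.05], [0, 0, 0]]
    - [[0, 0, -0.05], [0, 0, 0]]
    - [[0, 0, -0.05], [0, 0, 0]]
    - [[0, 0, -0.03], [0, 0, 0]]
    - [[0, 0, 0], [0, 0, 0]]
    - [[0, 0, 0], [0, 0, 0]]

```text
clock: 15.35
tcp_pos: [0.4697, -0.2677, 0.3912]
orientation: [-2.361, -2.066, 0.0]
contact_force: [-0.1, 0.6, -0.7]
grip_width: 0.0305
```

```bash
sed -i 's/M=np.array.*/M=np.array([.615,-.010,.229])/' h.py; python3 - <<'E'
from h import *; from bench import r,grab_frame
o=r.get_obs(); delta(o,M+C[:,2]*.155,CH)
E
```

```text
t 15.35 tcp [ 0.4697 -0.2677  0.3912] w 0.0305 F [-0.1  0.6 -0.7]
 shift tool axes(mm) [274.4  21.   36. ]  rot units [-7.04 -0.02 -0.03]  shift in final axes [274.5  -2.6  41.2]
```

Request:
send_rows:
  series:
    - [[0.027, 0, 0], [-0.64, 0, 0]]
    - [[0.027, 0, 0], [-0.64, 0, 0]]
    - [[0.027, 0, 0], [-0.64, 0, 0]]
    - [[0.027, 0, 0], [-0.64, 0, 0]]
    - [[0.027, 0, 0], [-0.64, 0, 0]]
    - [[0.027, 0, 0], [-0.64, 0, 0]]
    - [[0.027, 0, 0], [-0.64, 0, 0]]
    - [[0.027, 0, 0], [-0.64, 0, 0]]
    - [[0.027, 0, 0], [-0.64, 0, 0]]
    - [[0.027, 0, 0], [-0.64, 0, 0]]
    - [[0.004, 0, 0], [-0.64, 0, 0]]
    - [[0, 0, 0], [0, 0, 0]]
    - [[0, 0, 0], [0, 0, 0]]
    - [[0, 0, 0], [0, 0, 0]]

```text
clock: 17.1
tcp_pos: [0.5069, 0.0028, 0.3932]
orientation: [1.98, 1.729, 0.549]
contact_force: [0.7, -0.5, -1.4]
grip_width: 0.0304
```

```bash
python3 - <<'E'
from h import *; from bench import r,grab_frame
o=r.get_obs(); delta(o,M+C[:,2]*.155,CH)
p=o["tcp_pos"];Rc=R.from_rotvec(o["orientation"]).as_matrix()
for n,b in(("scene",(205,95,90,100,6)),("top",(245,120,80,60,9))):
    f=grab_frame(n)
    im=np.clip(f["frame"][:,:,::-1].astype(int)*1.5,0,255).astype(np.uint8)
    crop(im,*b,"q_"+n,[(proj(f,circ(M,.029,0,C)),(0,0,255)),(proj(f,circ(p,.0135,.103,Rc)),(255,0,0)),(proj(f,circ(p,.0265,.103-.0975,Rc)),(255,0,0))])
E
```

```text
t 17.1 tcp [0.5069 0.0028 0.3932] w 0.0304 F [ 0.7 -0.5 -1.4]
 shift tool axes(mm) [ 1.4 -5.1 41.9]  rot units [ 0.02  0.   -0.05]  shift in final axes [ 1.4 -5.  41.9]
```

View pics/q_scene.png

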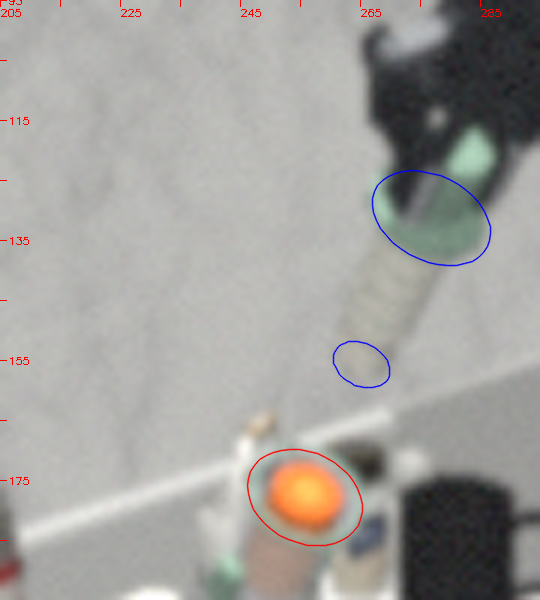

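View pics/q_top.png

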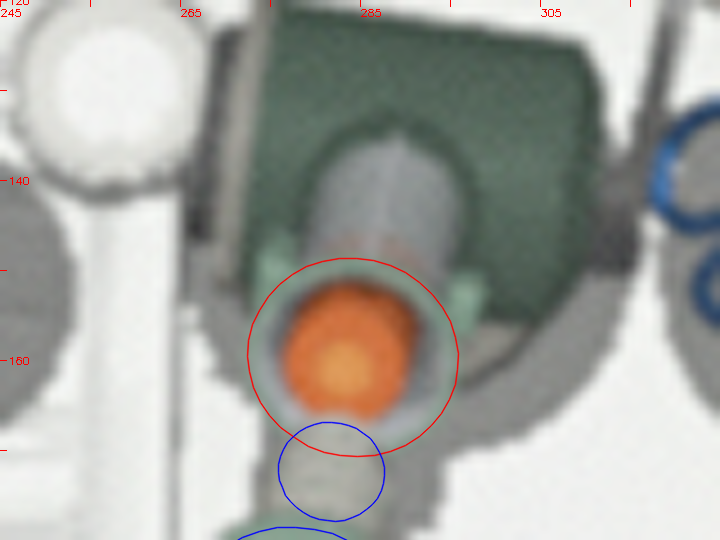

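Request:
send_rows:
  series:
    - [[0.0014, -0.005, 0.02], [0, 0, 0]]
    - [[0, 0, 0.022], [0, 0, 0]]
    - [[0, 0, 0.015], [0, 0, 0]]
    - [[0, 0, 0.015], [0, 0, 0]]
    - [[0, 0, 0], [0, 0, 0]]
    - [[0, 0, 0], [0, 0, 0]]

```text
clock: 17.95
tcp_pos: [0.544, -0.0001, 0.332]
orientation: [1.978, 1.729, 0.55]
contact_force: [-0.2, -0.1, -0.7]
grip_width: 0.0305
```

```bash
python3 - <<'E'
from h import *; from bench import r,grab_frame
o=r.get_obs(); delta(o,M+C[:,2]*.110,CH);delta(o,M+C[:,2]*.031,CH)
p=o["tcp_pos"];Rc=R.from_rotvec(o["orientation"]).as_matrix()
for n,b in(("scene",(215,115,70,75,8)),("top",(255,130,60,60,10))):
    f=grab_frame(n)
    im=np.clip(f["frame"][:,:,::-1].astype(int)*1.5,0,255).astype(np.uint8)
    crop(im,*b,"q2_"+n,[(proj(f,circ(M,.029,0,C)),(0,0,255)),(proj(f,circ(p,.0135,.103,Rc)),(255,0,0))])
E
```

```text
t 17.95 tcp [ 5.44e-01 -1.00e-04  3.32e-01] w 0.0305 F [-0.2 -0.1 -0.7]
 shift tool axes(mm) [-0.6 -0.5 15.5]  rot units [ 0.03 -0.01 -0.04]  shift in final axes [-0.6 -0.4 15.5]
t 17.95 tcp [ 5.44e-01 -1.00e-04  3.32e-01] w 0.0305 F [-0.2 -0.1 -0.7]
 shift tool axes(mm) [-0.6 -0.7 94.5]  rot units [ 0.03 -0.01 -0.04]  shift in final axes [-0.6 -0.4 94.5]
```

View pics/q2_scene.png

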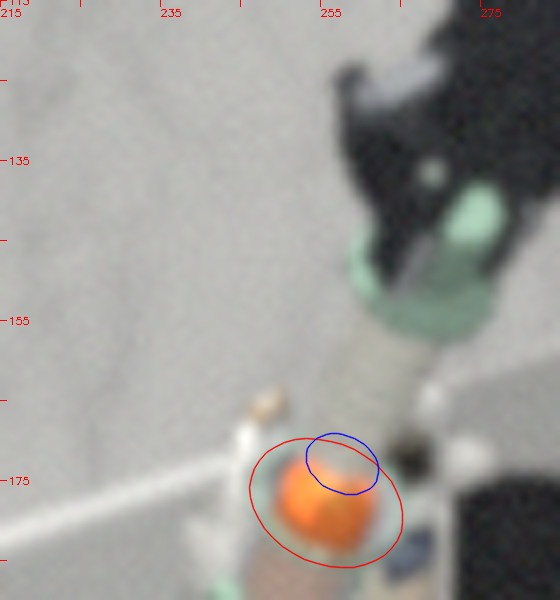

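View pics/q2_top.png

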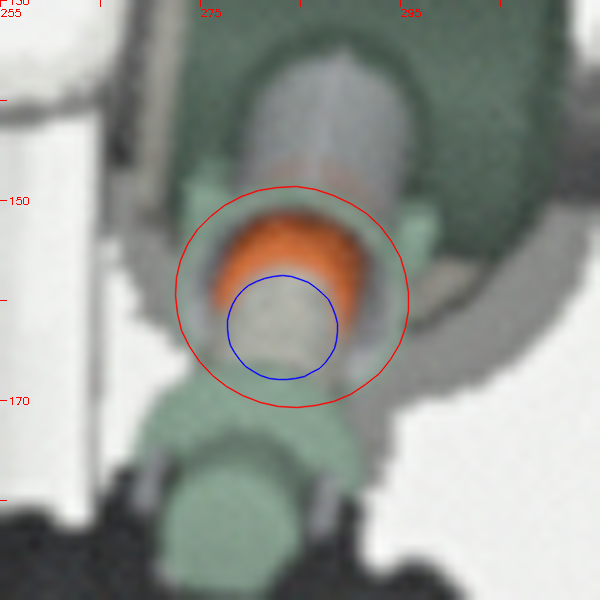

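Request:
send_rows:
  series:
    - [[-0.0006, 0, 0.008], [0, 0, 0]]
    - [[0, 0, 0.006], [0, 0, 0]]
    - [[0, 0, 0.004], [0, 0, 0]]
    - [[0, 0, 0.005], [0, 0, 0]]
    - [[0, 0, 0.005], [0, 0, 0]]
    - [[0, 0, 0.005], [0, 0, 0]]
    - [[0, 0, 0.005], [0, 0, 0]]
    - [[0, 0, 0.0], [0, 0, 0]]

```text
clock: 19.05
tcp_pos: [0.5654, -0.0034, 0.2997]
orientation: [1.979, 1.73, 0.549]
contact_force: [0.5, 0.6, -0.5]
grip_width: 0.03
```

```bash
python3 - <<'E'
from h import *; from bench import r,grab_frame
o=r.get_obs(); delta(o,M+C[:,2]*.031,CH); print((C.T@o["contact_force"]).round(1))
for n,b in(("scene",(215,115,70,75,8)),("top",(255,130,60,60,10))):
    f=grab_frame(n)
    im=np.clip(f["frame"][:,:,::-1].astype(int)*1.5,0,255).astype(np.uint8)
    crop(im,*b,"q3_"+n,[])
E
```

```text
t 19.05 tcp [ 0.5654 -0.0034  0.2997] w 0.03 F [ 0.5  0.6 -0.5]
 shift tool axes(mm) [-0.   0.4 55.6]  rot units [ 0.01 -0.   -0.04]  shift in final axes [-0.   0.4 55.6]
[-0.1 -0.7 -0.7]
```

View pics/q3_scene.png

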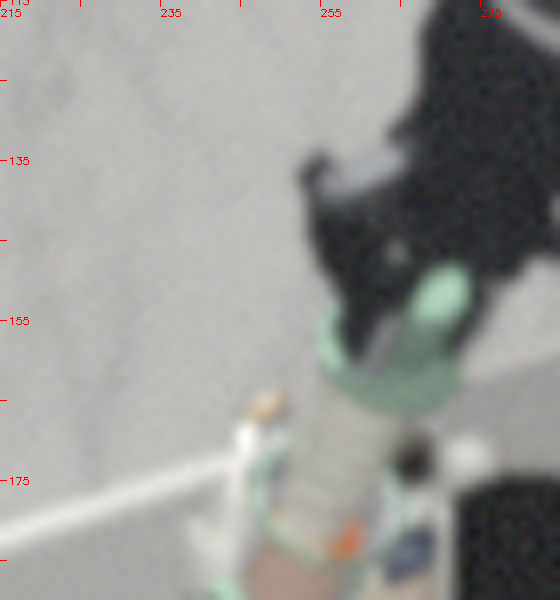

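View pics/q3_top.png

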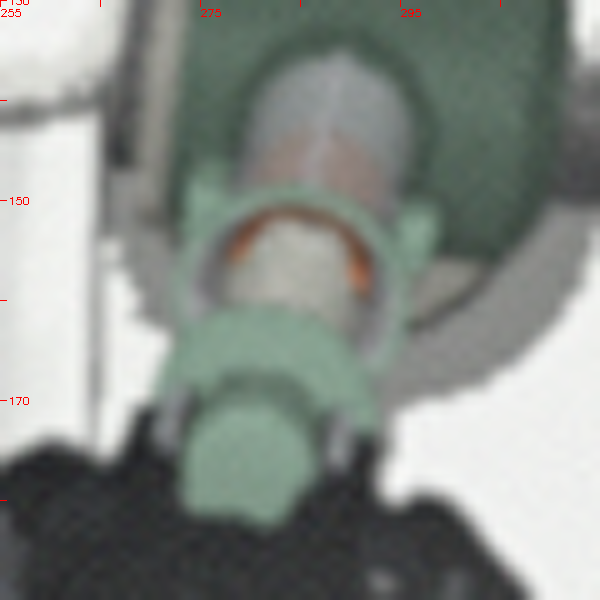

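No force yet, and the foot is about 20 mm inside the rim with carrot just below it. Continuing the press.

Request:
send_rows:
  series:
    - [[0, 0.0004, 0.005], [0, 0, 0]]
    - [[0, 0, 0.005], [0, 0, 0]]
    - [[0, 0, 0.005], [0, 0, 0]]
    - [[0, 0, 0.005], [0, 0, 0]]

```text
clock: 19.65
tcp_pos: [0.5774, -0.005, 0.2841]
orientation: [1.978, 1.73, 0.55]
contact_force: [-7.6, 1.8, 5.4]
grip_width: 0.0303
```

Request:
send_rows:
  series:
    - [[0, 0, 0.005], [0, 0, 0]]
    - [[0, 0, 0.005], [0, 0, 0]]
    - [[0, 0, 0.005], [0, 0, 0]]
    - [[0, 0, 0.005], [0, 0, 0]]

```text
clock: 20.15
tcp_pos: [0.5878, -0.0066, 0.2668]
orientation: [1.98, 1.731, 0.547]
contact_force: [-6.7, 1.2, 2.3]
grip_width: 0.0304
```

```bash
python3 - <<'E'
from h import *; from bench import r,grab_frame
o=r.get_obs(); delta(o,M+C[:,2]*.031,CH); print((C.T@o["contact_force"]).round(1))
for n,b in(("scene",(215,130,70,75,8)),("top",(255,120,60,60,10))):
    f=grab_frame(n)
    im=np.clip(f["frame"][:,:,::-1].astype(int)*1.5,0,255).astype(np.uint8)
    crop(im,*b,"q4_"+n,[])
E
```

```text
t 20.15 tcp [ 0.5878 -0.0066  0.2668] w 0.0304 F [-6.7  1.2  2.3]
 shift tool axes(mm) [ 0.2  0.8 15.7]  rot units [ 0.    0.   -0.03]  shift in final axes [ 0.2  0.8 15.7]
[ 4.3 -0.3  5.8]
```

View pics/q4_scene.png

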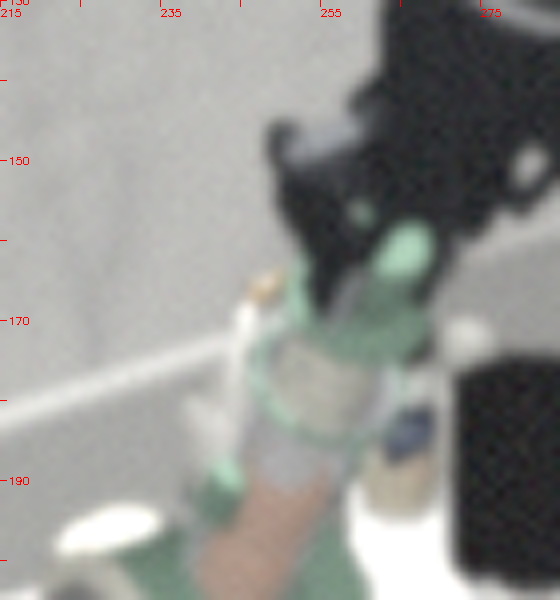

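View pics/q4_top.png

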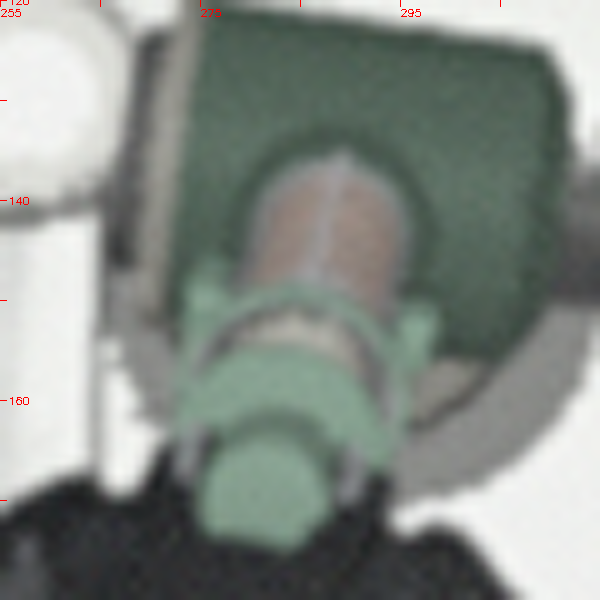

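Request:
send_rows:
  series:
    - [[0, -0.0005, 0.005], [0, 0, 0]]
    - [[0, 0, 0.005], [0, 0, 0]]
    - [[0, 0, 0.003], [0, 0, 0]]

```text
clock: 20.62
tcp_pos: [0.5952, -0.0076, 0.2562]
orientation: [1.979, 1.73, 0.548]
contact_force: [-2.5, 0.3, -1.3]
grip_width: 0.0304
```

Request:
send_rows:
  series:
    - [[0, 0, 0.002], [0, 0, 0]]
    - [[0, 0, 0.002], [0, 0, 0]]

```text
clock: 20.88
tcp_pos: [0.5969, -0.0077, 0.2543]
orientation: [1.979, 1.729, 0.548]
contact_force: [-38.9, 3.2, 32.3]
grip_width: 0.0305
```

```bash
python3 - <<'E'
from h import *; from bench import r
o=r.get_obs(); delta(o,M+C[:,2]*.031,CH); print((C.T@o["contact_force"]).round(1))
E
```

```text
t 20.88 tcp [ 0.5969 -0.0077  0.2543] w 0.0305 F [-38.9   3.2  32.3]
 shift tool axes(mm) [0.1 0.5 0.2]  rot units [ 0.02  0.01 -0.04]  shift in final axes [0.1 0.5 0.2]
[13.4  1.9 48.8]
```

Bottomed: the force jumped to ~49 N right at the packed height. Easing a little and holding.

Request:
send_rows:
  series:
    - [[0, 0, -0.0008], [0, 0, 0]]
    - [[0, 0, 0], [0, 0, 0]]
    - [[0, 0, 0], [0, 0, 0]]
    - [[0, 0, 0], [0, 0, 0]]

```text
clock: 21.38
tcp_pos: [0.5966, -0.0077, 0.2544]
orientation: [1.979, 1.73, 0.549]
contact_force: [-13.5, 1.8, 7.5]
grip_width: 0.0302
```

```bash
python3 - <<'E'
from h import *; from bench import r,grab_frame
o=r.get_obs(); delta(o,M+C[:,2]*.031,CH); print((C.T@o["contact_force"]).round(1))
for n,b in(("scene",(215,130,70,75,8)),("top",(255,120,60,60,10))):
    f=grab_frame(n)
    im=np.clip(f["frame"][:,:,::-1].astype(int)*1.5,0,255).astype(np.uint8)
    crop(im,*b,"q5_"+n,[(proj(f,circ(M,.0175,-.142+.07,C)),(0,0,255)),(proj(f,circ(M,.0265,-.142+.07+.0975,C)),(255,0,0))])
E
```

```text
t 21.38 tcp [ 0.5966 -0.0077  0.2544] w 0.0302 F [-13.5   1.8   7.5]
 shift tool axes(mm) [0.1 0.6 0.5]  rot units [ 0.02  0.   -0.04]  shift in final axes [0.1 0.6 0.5]
[ 6.8 -0.1 14. ]
```

View pics/q5_scene.png

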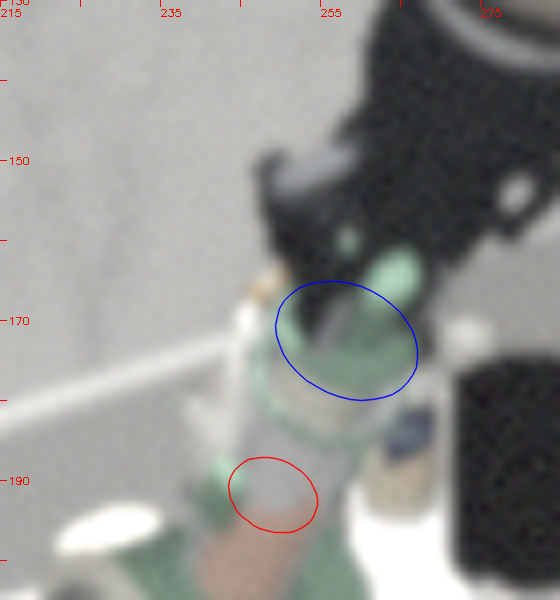

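View pics/q5_top.png

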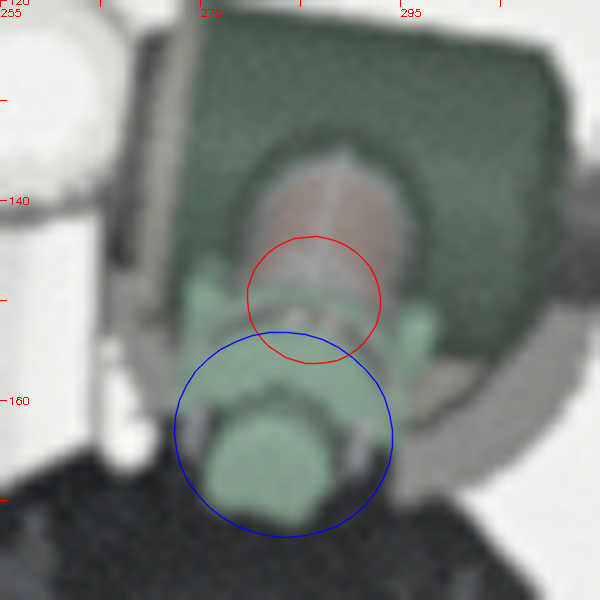

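Held at 14 N for 0.5 s, at the packed height in both views (model flange and foot circles coincide). Releasing.

Request:
send_rows:
  series:
    - [[0, -0.0004, 0], [0, 0, 0]]
    - [[0, 0, 0], [0, 0, 0]]

```text
clock: 21.72
tcp_pos: [0.5965, -0.0077, 0.2544]
orientation: [1.979, 1.729, 0.549]
contact_force: [-11.0, 1.3, 6.7]
grip_width: 0.0304
```

Request:
send_rows:
  series:
    - [[0, 0, 0], [0, 0, 0]]
    - [[0, 0, 0], [0, 0, 0]]
    - [[0, 0, 0], [0, 0, 0]]
    - [[0, 0, 0], [0, 0, 0]]
    - [[0, 0, 0], [0, 0, 0]]
    - [[0, 0, 0], [0, 0, 0]]
    - [[0, 0, -0.005], [0, 0, 0]]
    - [[0, 0, -0.015], [0, 0, 0]]
    - [[0, 0, -0.03], [0, 0, 0]]
    - [[0, 0, -0.04], [0, 0, 0]]
    - [[0, 0, -0.04], [0, 0, 0]]
    - [[0, 0, -0.02], [0, 0, 0]]
    - [[0, 0, 0], [0, 0, 0]]
    - [[0, 0, 0], [0, 0, 0]]
  fingers: 0

```text
clock: 23.48
tcp_pos: [0.5115, 0.0034, 0.3761]
orientation: [1.979, 1.73, 0.549]
contact_force: [-0.2, -0.0, 0.1]
grip_width: 0.0852
```

```bash
python3 - <<'E'
from h import *; from bench import r,grab_frame
o=r.get_obs(); delta(o,M+C[:,2]*.031,CH)
for n,b in(("scene",(215,130,70,75,8)),("top",(255,120,60,60,10))):
    f=grab_frame(n); cv2.imwrite(f"pics/{n}6.png",f["frame"][:,:,::-1])
    im=np.clip(f["frame"][:,:,::-1].astype(int)*1.5,0,255).astype(np.uint8)
    crop(im,*b,"q6_"+n,[(proj(f,circ(M,.0175,-.142+.07,C)),(0,0,255)),(proj(f,circ(M,.0265,-.142+.07+.0975,C)),(255,0,0)),(proj(f,circ(M,.016,-.142+.07+.137,C)),(255,0,0))])
E
```

```text
t 23.48 tcp [0.5115 0.0034 0.3761] w 0.0852 F [-0.2 -0.   0.1]
 shift tool axes(mm) [  0.2   0.9 149.4]  rot units [ 0.02 -0.   -0.04]  shift in final axes [  0.2   1.1 149.4]
```

View pics/q6_scene.png

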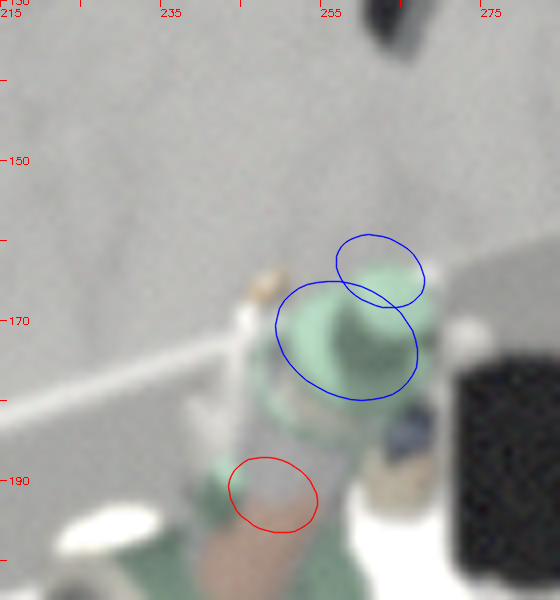

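View pics/q6_top.png

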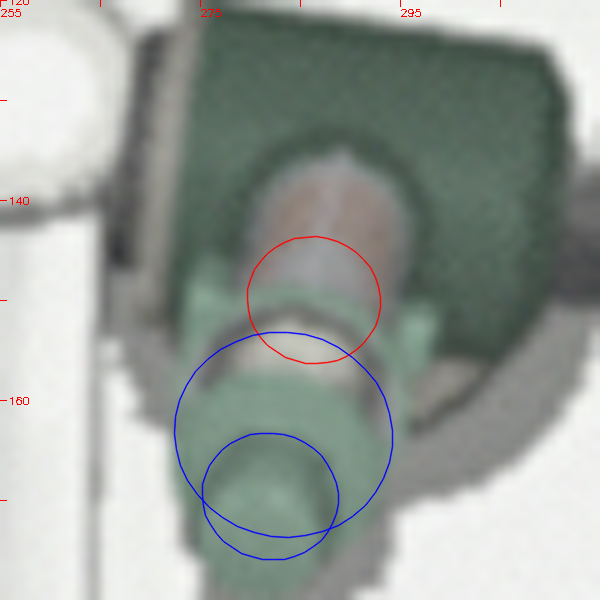

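View pics/top6.png

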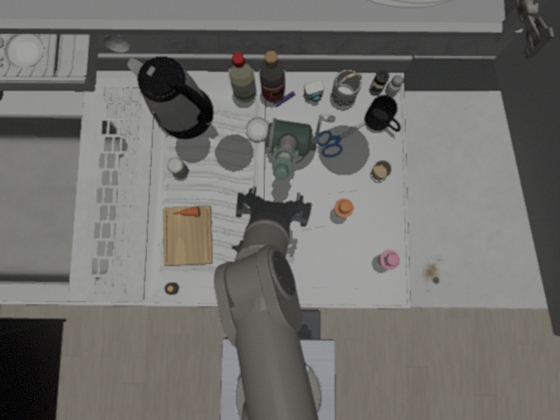

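The gripper is clear, and the pusher leans to the lower side within the chute's play. Measuring its tilt and height.

```bash
python3 - <<'E'
from h import *; from bench import r,grab_frame
fs={}
for n,b in(("scene",(240,150,40,45,16)),("top",(262,140,40,45,16))):
    f=grab_frame(n); pickle.dump(f,open(f"{n}7.pkl","wb"))
    im=np.clip(f["frame"][:,:,::-1].astype(int)*1.5,0,255).astype(np.uint8)
    crop(im,*b,"r_"+n); fs[n]=cv2.imread(f"pics/r_{n}.png")
    pol=[]
    for ang,col in((.10,(0,255,255)),(.2,(0,0,255))):
        Rp=R.from_rotvec(C[:,1]*ang).as_matrix()@C
        foot=M-C[:,2]*(.142-.07)
        for rad,z in((.016,.137),(.0265,.1005),(.0265,.095)): pol.append((proj(f,circ(foot,rad,z,Rp)),col))
    crop(im,*b,"r2_"+n,pol)
    cv2.imwrite(f"pics/rr_{n}.png",cv2.resize(np.hstack([fs[n],cv2.imread(f"pics/r2_{n}.png")]),(800,450)))
E
```

```text
(no output)
```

View pics/rr_scene.png

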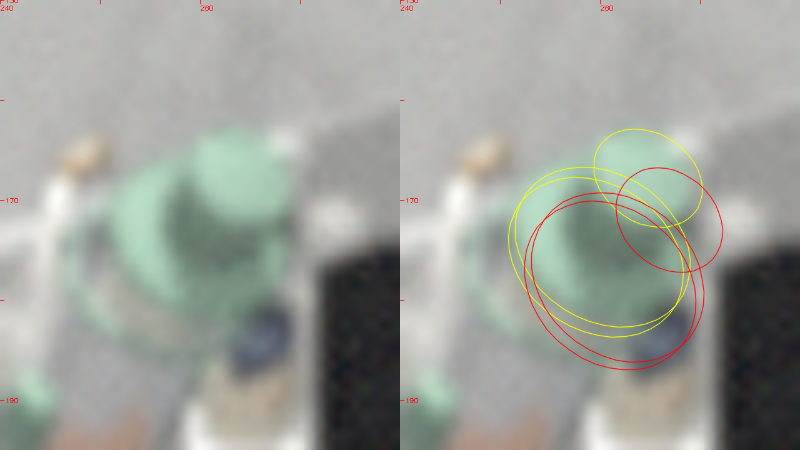

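View pics/rr_top.png

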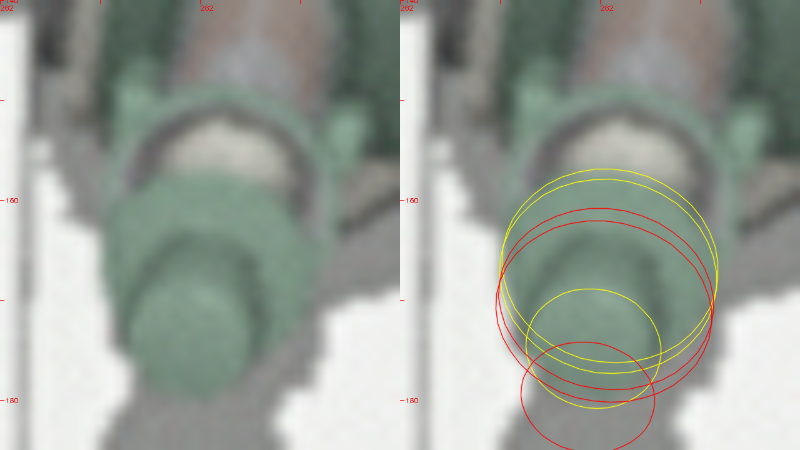

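The tilt is about 0.09 rad (the yellow 0.10 model fits, the red 0.20 clearly does not), and the foot is at its packed height. The bystanders look unmoved in the top view. Handing in.

```bash
python3 - <<'E'
from bench import r
o=r.get_obs(); print(o["clock"],o["contact_force"].round(2)); print(r.hand_in())
E
```

```text
23.675 [-0.59 -0.48  0.35]
the job is handed in; nothing more can be done
None
```

The grater is ready for cranking, and I handed the job in at about 23.7 s of the 58 s allowed; no verdict came back. I dropped the loose orange chunk down the chute onto the hanging one. I then pressed both down with the green-knobbed pusher until they bottomed on the drum, and let go.

**Pressing:** Near the catches I read about 9 N along the chute, then about 6 N of drag. At the packed height the force jumped to about 49 N. I eased off and held about 14 N for half a second.

**Last checks:**
- **Packing:** the pusher's flange and the carrot line up with the packed-height model in both camera views. The chunks' final heights were judged from those overlays and the end stop, not measured directly.
- **Pusher:** once released it tipped slightly towards the low side of the chute. The tilt is about 0.09 rad, under the 0.2 limit.
- **Worktop:** the gripper is open and clear of everything. The bystanders look unmoved by eye in the top view.

**Disagreed:** on the first part of the press I read almost no force although the foot was already about 20 mm inside the rim. The force showed up further down, as above. I did not find out why.

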